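Charge the sample mill's grinding jar

TASK

Wind the mill's handwheel (its red crank handle goes counter-clockwise) until the carriage with the steel grinding jar touches the red stop. Then pour all six white balls from the orange cup into the jar and stand the empty cup upright on the bench again, leaving the carriage against the stop and the beaker, bottle and jar lid where they are.

Things in the scene. Friction and masses are not known exactly. Their poses are not given: they have to be found in the camera images.
- carriage (a joint): Slide that carries the grinding jar, in m: 0 = nearest the handwheel, 0.110 = its yellow front edge touches the red bumper of the stop. Driven only by the handwheel: 60 mm per turn. It moves along the mill's own -y
- wheel (a joint): Angle of the handwheel, rad: grows counter-clockwise seen from above; the carriage advances 0.00955 m per rad. It turns with some friction and stays where it is left; at 11.52 rad the slide is against the stop and it turns no further
- mill: Loading slide of a bench mill: cream bed 170 mm (x) by 440 mm (y), 28 mm high, fixed. Origin under its middle. At the +y end a cream gear case (140 x 130 mm, top at 90 mm) with the black handwheel flat on top; at the -y end the blue-grey stop block (73 mm high) with a red bumper; between them the dark carriage (130 x 120 mm) with the steel jar
- wheel_hub (a point): Top centre of the handwheel's hub, on its vertical axis, 122 mm above the bench. The wheel is 125 mm across, its rim's top at about 120 mm
- crank_top (a point): Top centre of the upright red crank handle on the handwheel's rim: a round handle 24 mm across and 56 mm tall (from 121 to 177 mm above the bench), 55 mm from the wheel's axis. The handle spins freely about its own axis, so a gripper can hold it and go round without turning
- jar_in (a point): Centre of the inner floor of the open steel grinding jar fixed on the carriage, 53 mm above the bench; inner radius 44 mm at the floor and 58 mm at the rim; axes as the mill's
- jar_rim (a point): Centre of the jar's mouth, 110 mm above the bench; outer radius 62 mm at the rim
- cup: Loose orange straight-sided cup, 66 mm across outside, 80 mm tall, walls 3.5 mm, floor 5 mm, about 120 g, standing on the bench and holding the six balls. Origin at the centre of its underside, z up through its mouth
- ball0_center (a point): Centre of a white ceramic grinding ball, 18 mm across, about 12 g, at the start in the orange cup
- ball1_center (a point): Centre of a white ceramic grinding ball, 18 mm across, about 12 g, at the start in the orange cup
- ball2_center (a point): Centre of a white ceramic grinding ball, 18 mm across, about 12 g, at the start in the orange cup
- ball3_center (a point): Centre of a white ceramic grinding ball, 18 mm across, about 12 g, at the start in the orange cup
- ball4_center (a point): Centre of a white ceramic grinding ball, 18 mm across, about 12 g, at the start in the orange cup
- ball5_center (a point): Centre of a white ceramic grinding ball, 18 mm across, about 12 g, at the start in the orange cup
- beaker: Bystander: loose empty white beaker, 68 mm across at the rim, 75 mm tall, origin at the centre of its underside
- bottle: Bystander: loose white bottle with a blue cap, 66 mm across, 160 mm tall, origin at the centre of its underside
- jarlid: Bystander: the jar's loose steel lid, 120 mm across, 12 mm thick, with a knob up to 30 mm, lying on the bench, origin at the centre of its underside
Mind the look-alikes: they are no part of the job. Of the things like the cup, leave any that is green; of the rest the larger one is meant.

How it is judged:
By the outcome, as a careful person would: the job done as asked, in the order asked, and still so for the second after the job is handed in, with the robot touching nothing.
It also fails if it takes over 72 s, if anything falls off the work surface, if the arm or the gripper's body presses on something with over 40 N, if the wrist force passes 120 N, or if a joint passes its speed limit or range.

ROBOT

A 6-joint arm with a two-finger parallel gripper is mounted at the origin on the work surface. World frame = base frame: x ahead of the robot, y to its left, z up, the work surface at z = 0. Lengths are in mm, angles in degrees, forces in N, time in s.
With the tool pointing down it reaches from about 325 to 775 mm from the base axis. Payload 5.5 kg.
Tool frame: the origin (TCP) lies at the very end of the fingers, on their centre line; the grasp point (between the pads) lies 19 mm behind it (r.grip_depth is the distance from the TCP to the grasp point, in mm); z points along the fingers, y is the line along which they close (so a half turn about z gives the same grasp; the last joint's range is limited). The gripper opens to 88 mm and grips with 3 to 60 N. Pads are 20 mm wide; open, the fingers measure 115 mm over their backs; the gripper's body (75 mm by 178 mm) begins 61 mm behind the grasp point.
Start: joints at [63.386, 5.22, 70.514, -0, 104.267, -3.249], TCP at [237.96, 550.81, 222.631] pointing down, gripper open.
Joint ranges: [-164.24, 164.24], [-49.07, 125.15], [9.68, 141.18], [-86.29, 266.29], [3.28, 154.24], [-151.56, 151.56]. Speed limits (degrees/s): [147.25, 147.25, 172.46, 180, 180, 180].

INTERFACE

Orientations are given as [roll, pitch, yaw] about the fixed x, y, z axes, in that order (R = Rz(yaw) Ry(pitch) Rx(roll)).
In Python, from bench import get_obs, camera, get_calibration, hand_in, spotter, r gives the robot as it stands. The module is installed in compiled form; this text tells all that it offers.
- The arm moves only by the shell command python3 -m handwheel 'ROWS'. ROWS is JSON, a list of rows, each an object of numbers: "claw": the opening, from -1 (shut) to 1 (fully open); "tx", "ty", "tz": the shift along the world's x, y, z in units of 50 mm (1.0 is 50 mm); "wx", "wy", "wz": the turn, a rotation vector about the world's x, y, z in units of 10 degrees (1.0 is 10 degrees). A call has 1 to 5 rows; each row is the pose to reach, as a shift and turn from the pose commanded when the call began; what a row does not reach only later rows make up. A row lasts 1/8 s, in which the tool goes at most 62.5 mm and 10.7 degrees, less where a joint would pass 70% of its speed; a pose out of reach is approached as far as the arm can. A call with a gripper value outside its range is refused whole. The fingers move at their own pace and stop on an object; the grip force is fixed at half the most. Time passes only in rows, so rows that repeat a pose let the fingers close. It gives the time, the measured TCP pose, the force, the opening and the grip force at its end, in the units of the state.
- get_obs(): the state, without advancing time (a new reading comes with each control period).
- camera(name): name is "side" or "top"; returns the picture (420x560x3 uint8, blue, green, red); there is no depth.
- get_calibration(name): a dict with "fx", "fy", "cx", "cy" (pixels), "xyz" and "rotation" of the camera in the world. Camera axes: x right, y down, z forward; pixel columns grow to the right and rows downward; lengths in mm; the calibration is good to about 2 mm. A picture is of the moment at which its call begins. get_calibration takes no time and is no camera call.
- hand_in(): hands the job in; it is judged then, once.
Trained networks look in the newest picture that a camera, given by its name, has taken for a name from the list of things; names that differ only in an ending like _2 or _b are one class to them, and where a whole thing is asked for, a point or a joint stands for the part that bears it (a point fixed in the world has none). Each returns a list of dicts, best first, with "p" (0 to 1); they miss things now and then, are a little off and sometimes report something else, mostly with a low value. They report only what shows in the picture. A call takes as long as a camera call. They do not tell look-alikes from the thing itself.
- spotter.cut_out(camera, label): "pixels" (420x560 bool, what is visible of it) and "centre" ([row, column] in pixels, amid what is visible of it).
- spotter.pinpoint(camera, label): "centre" ([row, column] in pixels: a listed point, or the origin of a listed thing).
The state is a dict: "t": time; "joints": joint angles; "dq": joint speeds; "tau": joint torques, N m; "eef_pos": TCP position; "ee_rot": TCP orientation; "force": force on the tool from outside, world axes, zero at the start; "ft_torque": the same for the moment, N m; "finger_gap": opening from 0.0 (shut) to 1.0 (fully open); "grasp_force": force on a finger pad.
Only numpy, scipy, OpenCV 4.12 (cv2) and the standard library are available. Lean on these libraries where they do the work, as an engineer would, in place of code of your own. Each camera call takes 0.05 s, during which the arm holds its last target. There are 200 camera calls.

## Working session

There is one attempt and no reset: what is moved stays moved. The work goes in short steps, Python scripts to look and compute and a shell command to move; the robot and the scene stay as the last step left them, time stands still between calls to the robot, and variables do not carry over. Pictures are saved under pics/ and viewed, at most 10 in all, crops included, and the job is handed in when it is done.

```bash
mkdir -p pics; cat > h.py <<'E'
import numpy as np, cv2
from bench import get_obs, camera, get_calibration, hand_in, spotter, r
def ray(cam,rc):
    c=get_calibration(cam); R=np.array(c["rotation"]); R=R.reshape(3,3)
    d=R@np.array([(rc[1]-c["cx"])/c["fx"],(rc[0]-c["cy"])/c["fy"],1.]); return np.array(c["xyz"]),d
def atz(cam,rc,z):
    o,d=ray(cam,rc); return o+d*(z-o[2])/d[2]
def proj(cam,p):
    c=get_calibration(cam); R=np.array(c["rotation"]).reshape(3,3)
    q=R.T@(np.array(p)-np.array(c["xyz"])); return [c["cy"]+c["fy"]*q[1]/q[2], c["cx"]+c["fx"]*q[0]/q[2]]
E
python3 - <<'E'
from h import *
for n in("top","side"):
    cv2.imwrite(f"pics/{n}0.png",camera(n)); c=get_calibration(n); print(n,c["xyz"],np.round(c["rotation"],3).tolist(),c["fx"])
H=dict(wheel_hub=122,crank_top=177,jar_rim=110,jar_in=53,cup=0,beaker=0,bottle=0,jarlid=0,mill=0)
for l,z in H.items():
    for n in("top","side"):
        for d in spotter.pinpoint(n,l)[:4]: print(l,n,round(d["p"],2),np.round(d["centre"]),np.round(atz(n,d["centre"],z)))
print(get_obs())
E
```

```text
top [ 252.6500373   -53.21320475 1537.86260461] [-170.516, -0.259, -89.413] 519.446069322717
side [ 388.91324579  720.57118489 1015.03531897] [-138.645, 0.955, -174.858] 478.30577072104876Traceback (most recent call last):
  File "<stdin>", line 7, in <module>
  File "h.py", line 7, in atz
    o,d=ray(cam,rc); return o+d*(z-o[2])/d[2]
        ~~~^^^^^^^^
  File "h.py", line 4, in ray
    c=get_calibration(cam); R=np.array(c["rotation"]); R=R.reshape(3,3)
                                                         ~~~~~~~~~^^^^^
ValueError: cannot reshape array of size 3 into shape (3,3)
```

Rotation is rpy; fix.

```bash
sed -i 's/^import numpy.*/&\nfrom scipy.spatial.transform import Rotation as Ro\nrot=lambda c: Ro.from_euler("xyz",c["rotation"],degrees=True).as_matrix()/; s/R=np.array(c\["rotation"\]); R=R.reshape(3,3)/R=rot(c)/; s/R=np.array(c\["rotation"\]).reshape(3,3)/R=rot(c)/' h.py
python3 - <<'E'
from h import *
H=dict(wheel_hub=122,crank_top=177,jar_rim=110,jar_in=53,cup=0,beaker=0,bottle=0,jarlid=0,mill=0)
for l,z in H.items():
    for n in("top","side"):
        for d in spotter.pinpoint(n,l)[:4]: print(l,n,round(d["p"],2),np.round(d["centre"]),np.round(atz(n,d["centre"],z)))
print(get_obs())
E
```

```text
wheel_hub top 0.96 [171. 226.] [597.  96. 122.]
wheel_hub side 0.86 [257. 219.] [604.  98. 122.]
crank_top top 0.39 [151. 240.] [640.  53. 177.]
crank_top side 0.78 [227. 206.] [635.  54. 177.]
jar_rim top 0.97 [174. 280.] [593. -56. 110.]
jar_rim side 0.57 [206. 232.] [602. -70. 110.]
jar_in top 0.79 [178. 281.] [594. -59.  53.]
cup top 0.74 [232. 199.] [439. 185.   0.]
cup top 0.74 [277. 166.] [306. 277.   0.]
cup top 0.7 [175. 280.] [617. -56.   0.]
cup top 0.56 [227. 162.] [454. 295.   0.]
cup side 0.91 [326. 288.] [438. 193.   0.]
cup side 0.73 [372. 276.] [455. 304.   0.]
cup side 0.69 [365. 346.] [304. 275.   0.]
beaker top 0.97 [176. 155.] [611. 323.   0.]
beaker side 0.77 [373. 203.] [615. 319.   0.]
bottle top 0.69 [170. 414.] [ 637. -465.    0.]
bottle top 0.24 [174. 282.] [620. -60.   0.]
bottle side 0.93 [142. 240.] [ 645. -444.    0.]
bottle side 0.68 [208. 236.] [ 615. -159.    0.]
jarlid top 0.89 [283. 374.] [ 294. -333.    0.]
jarlid side 0.88 [172. 345.] [ 308. -327.    0.]
jarlid side 0.45 [223. 235.] [ 610. -106.    0.]
mill top 0.77 [181. 278.] [599. -49.   0.]
mill top 0.47 [222. 154.] [467. 320.   0.]
mill side 0.69 [237. 235.] [603. -58.   0.]
{'t': 1.05, 'joints': array([ 6.33869842e+01,  5.21757498e+00,  7.05149692e+01, -2.79805739e-03,
        1.04267151e+02, -3.24952616e+00]), 'dq': array([ 0.06563398,  0.02032779, -0.10020376,  0.12897104, -0.04587284,
       -0.00930839]), 'tau': array([ 4.83372078e-04, -4.46210396e+01, -4.06511843e+01,  6.96355803e-02,
        1.97255641e-02,  5.16273531e-06]), 'eef_pos': array([237.96418432, 550.79633656, 222.64247278]), 'ee_rot': array([1.79999849e+02, 2.72468608e-03, 1.56635821e+02]), 'force': array([-0.19154858, -0.01187698, -0.05880501]), 'ft_torque': array([-0.06818534, -0.00437693, -0.00016999]), 'grasp_force': 0.0, 'finger_gap': 0.9983291946158309}
```

View pics/top0.png

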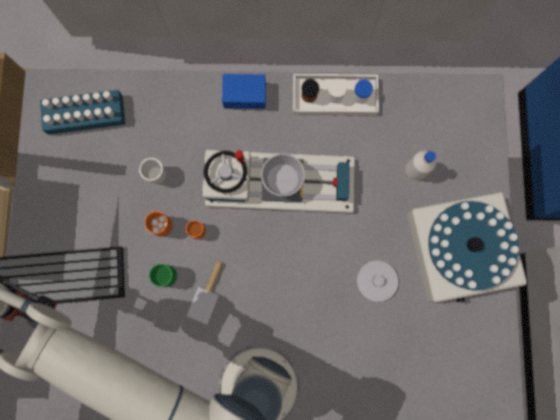

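View pics/side0.png

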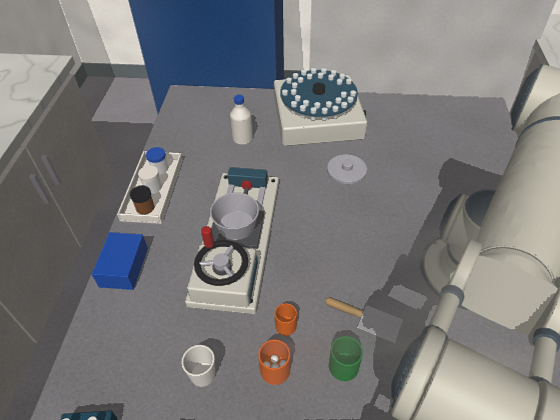

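Candidates for the cup:
- Large orange cup with white balls, at top (223,158) and side (362,275).
- Small orange cup, at top (229,196) and side (318,286).
- Green cup, at top (275,163) and side (358,346).

The large orange one fits, since it is not green, is the larger of the rest and holds the balls. I'll confirm it in a crop.

```bash
python3 - <<'E'
from h import *
i=cv2.imread("pics/side0.png"); cv2.imwrite("pics/crop.png",cv2.resize(i[170:400,170:380],None,fx=2.6,fy=2.6,interpolation=cv2.INTER_CUBIC))
from scipy.optimize import least_squares
def tri(pts):
    A=0;b=0
    for n,rc in pts:
        o,d=ray(n,rc); d/=np.linalg.norm(d); P=np.eye(3)-np.outer(d,d); A=A+P; b=b+P@o
    return np.linalg.solve(A,b)
for l in("wheel_hub","crank_top"):
    print(l,tri([(n,spotter.pinpoint(n,l)[0]["centre"]) for n in("top","side")]))
for n in("top","side"):
    for d in spotter.cut_out(n,"cup"): print(n,round(d["p"],2),np.round(d["centre"]),d["pixels"].sum(), np.round(atz(n,d["centre"],60)))
    d=spotter.cut_out(n,"crank_top"); print([(np.round(x["centre"]),x["pixels"].sum(),x["p"]) for x in d])
E
```

```text
wheel_hub [601.27684371  96.35886635 119.02520693]
crank_top [637.5144584   52.77356834 175.78108195]
top 0.9 [275. 162.] 558 [308. 274.  60.]
top 0.72 [230. 196.] 295 [438. 182.  60.]
top 0.61 [221. 164.] 391 [463. 276.  60.]
[(array([154., 239.]), np.int64(92), 0.39)]
side 0.8 [358. 347.] 1227 [307. 286.  60.]
side 0.73 [363. 271.] 1028 [464. 310.  60.]
side 0.17 [245. 235.] 9253 [586.  14.  60.]
[(array([365., 198.]), np.int64(1053), 0.66), (array([236., 208.]), np.int64(197), 0.59)]
```

View pics/crop.png

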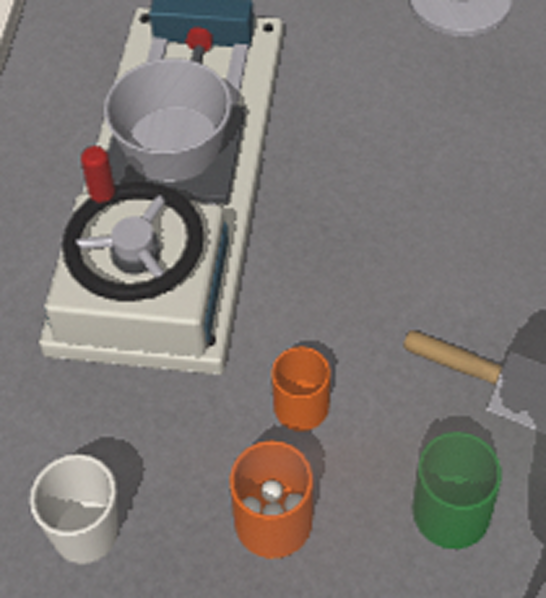

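```bash
python3 -m handwheel '[{"claw":1,"tx":0.8,"ty":-1.0},{"claw":1,"tx":1.6,"ty":-2.0},{"claw":1,"tx":2.4,"ty":-3.0},{"claw":1,"tx":3.2,"ty":-4.0},{"claw":1,"tx":4.0,"ty":-5.0}]'; python3 -c "
from h import *;o=get_obs();print(o['joints'].tolist(),o['eef_pos'].tolist(),o['ee_rot'].tolist())"
```

```text
[63.38503272888813, 5.219612573643478, 70.51368049844146, 0.0009953602086027976, 104.26439696663658, -3.2480057770082067] [237.97454715093193, 550.8215111271808, 222.63388093130007] [179.9976390914035, -0.0008322348141510881, 156.63328379608714]validation failed for argument at $[0]...
```

The crop confirms it: the large orange cup, at side (362,275), holds the white balls. The move was refused, so I'll retry with all keys present.

```bash
cat > lg.py <<'E'
from h import *;import json
o=get_obs();open('log.txt','a').write(json.dumps([o[k].tolist() for k in('joints','eef_pos','ee_rot')])+"\n")
print(*[f"{k}:{np.round(o[k],1).tolist()}" for k in('joints','force')])
E
python3 -m handwheel '[{"claw":1,"tx":0.8,"ty":-1.0,"tz":0,"wx":0,"wy":0,"wz":0},{"claw":1,"tx":1.6,"ty":-2.0,"tz":0,"wx":0,"wy":0,"wz":0},{"claw":1,"tx":2.4,"ty":-3.0,"tz":0,"wx":0,"wy":0,"wz":0},{"claw":1,"tx":3.2,"ty":-4.0,"tz":0,"wx":0,"wy":0,"wz":0},{"claw":1,"tx":4.0,"ty":-5.0,"tz":0,"wx":0,"wy":0,"wz":0}]'; python3 lg.py
```

```text
t: 2.08
eef_pos: [434.1, 305.1, 222.8]
ee_rot: [180.0, 0.0, 156.6]
force: [0.4, 0.8, -0.4]
finger_gap: 1.0
grasp_force: 0.0
joints:[31.4, -5.5, 81.2, 0.0, 104.3, -35.2] force:[0.4, 0.8, -0.4]
```

```bash
python3 -m handwheel '[{"claw":1,"tx":0.8,"ty":-1.0,"tz":0,"wx":0,"wy":0,"wz":0},{"claw":1,"tx":1.6,"ty":-2.0,"tz":0,"wx":0,"wy":0,"wz":0},{"claw":1,"tx":2.4,"ty":-3.0,"tz":0,"wx":0,"wy":0,"wz":0},{"claw":1,"tx":3.2,"ty":-4.0,"tz":0,"wx":0,"wy":0,"wz":0},{"claw":1,"tx":3.99,"ty":-4.95,"tz":0,"wx":0,"wy":0,"wz":0}]'; python3 lg.py
python3 -m handwheel '[{"claw":1,"tx":0,"ty":0,"tz":-0.8,"wx":0,"wy":0,"wz":0},{"claw":1,"tx":0,"ty":0,"tz":-1.7,"wx":0,"wy":0,"wz":0},{"claw":-1,"tx":0,"ty":0,"tz":-1.7,"wx":0,"wy":0,"wz":0},{"claw":-1,"tx":0,"ty":0,"tz":-1.7,"wx":0,"wy":0,"wz":0},{"claw":-1,"tx":0,"ty":0,"tz":-1.7,"wx":0,"wy":0,"wz":0}]'; python3 lg.py
```

```text
t: 2.7
eef_pos: [630.3, 61.7, 222.9]
ee_rot: [180.0, 0.0, 156.6]
force: [0.5, 0.1, 0.0]
finger_gap: 1.0
grasp_force: 0.0
joints:[2.5, 10.4, 64.8, 0.0, 104.7, -64.1] force:[0.5, 0.1, 0.0]
t: 3.32
eef_pos: [630.4, 63.8, 141.0]
ee_rot: [179.9, 0.2, 156.7]
force: [-0.5, 0.3, 0.3]
finger_gap: 0.697
grasp_force: 0.0
joints:[2.7, 10.1, 73.5, -0.0, 96.2, -64.0] force:[-0.5, 0.3, 0.3]
```

```bash
python3 -m handwheel '[{"claw":-1,"tx":0,"ty":0,"tz":0,"wx":0,"wy":0,"wz":0},{"claw":-1,"tx":0,"ty":0,"tz":0,"wx":0,"wy":0,"wz":0},{"claw":-1,"tx":0,"ty":0,"tz":0,"wx":0,"wy":0,"wz":0}]'; python3 lg.py; python3 -c "
from h import *
i=camera('side');j=camera('top')
cv2.imwrite('pics/g.png',cv2.resize(np.hstack([i[150:350,130:330],j[90:290,160:360]]),None,fx=2,fy=2))
C=np.array([601.3,96.4]);P=get_obs()['eef_pos'][:2];a=np.arctan2(*(P-C)[::-1]);print(np.degrees(a),np.hypot(*(P-C)))
for s in(15,30):
  print([np.round((55*np.array([np.cos(a+np.radians(k*s)),np.sin(a+np.radians(k*s))])+C-P)/50,2).tolist() for k in range(1,13)])"
```

```text
t: 3.7
eef_pos: [629.3, 63.5, 137.9]
ee_rot: [180.0, 0.0, 156.6]
force: [-0.6, -0.1, 0.2]
finger_gap: 0.355
grasp_force: 0.0
joints:[2.7, 10.2, 73.7, -0.0, 96.1, -64.0] force:[-0.6, -0.1, 0.2]
-50.573681921875654 43.6111679940553
[[0.34, 0.03], [0.48, 0.29], [0.54, 0.57], [0.53, 0.85], [0.45, 1.13], [0.3, 1.37], [0.09, 1.57], [-0.17, 1.7], [-0.45, 1.77], [-0.73, 1.76], [-1.01, 1.68], [-1.25, 1.52]]
[[0.48, 0.29], [0.53, 0.85], [0.3, 1.37], [-0.17, 1.7], [-0.73, 1.76], [-1.25, 1.52], [-1.58, 1.06], [-1.64, 0.49], [-1.4, -0.02], [-0.94, -0.36], [-0.37, -0.41], [0.14, -0.18]]
```

View pics/g.png

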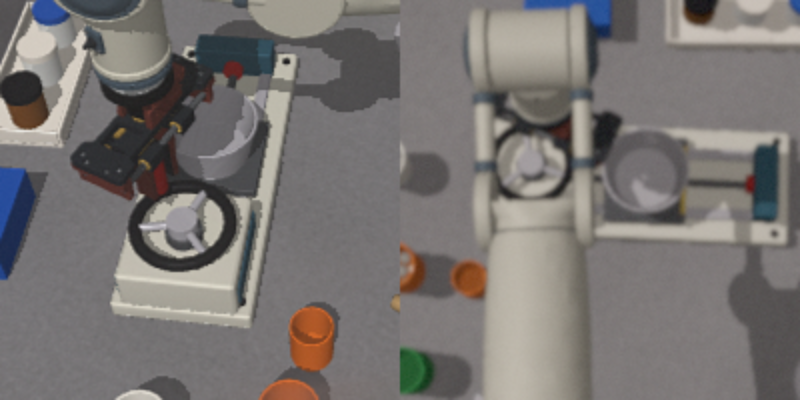

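The picture shows the gripper around the red handle at g.png (155,180), but the TCP is about 13 mm short because that row was truncated. I'll open, correct and close again.

```bash
python3 -m handwheel '[{"claw":1,"tx":0,"ty":0,"tz":0,"wx":0,"wy":0,"wz":0},{"claw":1,"tx":0,"ty":0,"tz":0,"wx":0,"wy":0,"wz":0},{"claw":1,"tx":0.16,"ty":-0.21,"tz":0,"wx":0,"wy":0,"wz":0},{"claw":-1,"tx":0.16,"ty":-0.21,"tz":0,"wx":0,"wy":0,"wz":0},{"claw":-1,"tx":0.16,"ty":-0.21,"tz":0,"wx":0,"wy":0,"wz":0}]'; python3 lg.py;  python3 -m handwheel '[{"claw":-1,"tx":0,"ty":0,"tz":0,"wx":0,"wy":0,"wz":0},{"claw":-1,"tx":0,"ty":0,"tz":0,"wx":0,"wy":0,"wz":0},{"claw":-1,"tx":0,"ty":0,"tz":0,"wx":0,"wy":0,"wz":0},{"claw":-1,"tx":0,"ty":0,"tz":0,"wx":0,"wy":0,"wz":0},{"claw":-1,"tx":0,"ty":0,"tz":0,"wx":0,"wy":0,"wz":0}]'; python3 lg.py
```

```text
t: 4.42
eef_pos: [637.3, 52.7, 137.4]
ee_rot: [-180.0, -0.0, 156.6]
force: [-0.3, -0.6, -0.6]
finger_gap: 0.42
grasp_force: 0.0
joints:[1.7, 11.3, 72.5, 0.0, 96.2, -64.9] force:[-0.3, -0.6, -0.6]
t: 5.05
eef_pos: [637.2, 54.2, 137.5]
ee_rot: [179.9, -0.0, 156.7]
force: [1.3, 5.1, -0.9]
finger_gap: 0.266
grasp_force: 30.0
joints:[1.8, 11.3, 72.5, 0.1, 96.2, -64.9] force:[1.3, 5.1, -0.9]
```

```bash
cat > arc.py <<'E'
import numpy as np,sys
a0,st=map(float,sys.argv[1:3])
f=lambda k:55.5*np.array([np.cos(np.radians(a0+k)),np.sin(np.radians(a0+k))])/50
for s in(0,1,2): print([np.round(f((s*5+k)*st)-f(s*5*st),2).tolist() for k in range(1,6)])
E
python3 arc.py -50 24
```

```text
[[0.28, 0.36], [0.4, 0.81], [0.32, 1.27], [0.06, 1.65], [-0.33, 1.89]]
[[-0.46, 0.06], [-0.9, -0.06], [-1.25, -0.36], [-1.46, -0.77], [-1.47, -1.24]]
[[0.17, -0.43], [0.5, -0.75], [0.94, -0.91], [1.4, -0.87], [1.81, -0.66]]
```

```bash
python3 -m handwheel '[{"claw":-1,"tx":0.28,"ty":0.36,"tz":0,"wx":0,"wy":0,"wz":0},{"claw":-1,"tx":0.40,"ty":0.81,"tz":0,"wx":0,"wy":0,"wz":0},{"claw":-1,"tx":0.32,"ty":1.27,"tz":0,"wx":0,"wy":0,"wz":0},{"claw":-1,"tx":0.06,"ty":1.65,"tz":0,"wx":0,"wy":0,"wz":0},{"claw":-1,"tx":-0.33,"ty":1.89,"tz":0,"wx":0,"wy":0,"wz":0}]'; python3 lg.py
```

```text
t: 5.68
eef_pos: [623.1, 150.3, 137.6]
ee_rot: [179.6, 0.3, 156.7]
force: [6.5, 3.3, -2.0]
finger_gap: 0.269
grasp_force: 30.0
joints:[10.4, 11.1, 72.7, 0.2, 95.8, -56.3] force:[6.5, 3.3, -2.0]
```

```bash
python3 -m handwheel '[{"claw":-1,"tx":-0.46,"ty":0.06,"tz":0,"wx":0,"wy":0,"wz":0},{"claw":-1,"tx":-0.90,"ty":-0.06,"tz":0,"wx":0,"wy":0,"wz":0},{"claw":-1,"tx":-1.25,"ty":-0.36,"tz":0,"wx":0,"wy":0,"wz":0},{"claw":-1,"tx":-1.46,"ty":-0.77,"tz":0,"wx":0,"wy":0,"wz":0},{"claw":-1,"tx":-1.47,"ty":-1.24,"tz":0,"wx":0,"wy":0,"wz":0}]'; python3 lg.py; python3 -m handwheel '[{"claw":-1,"tx":0.17,"ty":-0.43,"tz":0,"wx":0,"wy":0,"wz":0},{"claw":-1,"tx":0.50,"ty":-0.75,"tz":0,"wx":0,"wy":0,"wz":0},{"claw":-1,"tx":0.94,"ty":-0.91,"tz":0,"wx":0,"wy":0,"wz":0},{"claw":-1,"tx":1.40,"ty":-0.87,"tz":0,"wx":0,"wy":0,"wz":0},{"claw":-1,"tx":1.81,"ty":-0.66,"tz":0,"wx":0,"wy":0,"wz":0}]'; python3 lg.py
```

```text
t: 6.3
eef_pos: [550.4, 86.1, 137.6]
ee_rot: [179.7, 0.5, 156.7]
force: [28.4, 11.8, -12.1]
finger_gap: 0.266
grasp_force: 30.0
joints:[5.3, -1.9, 86.4, 0.1, 95.0, -61.3] force:[28.4, 11.8, -12.1]
t: 6.92
eef_pos: [636.3, 53.4, 137.4]
ee_rot: [-179.9, -0.3, 156.7]
force: [-11.1, 6.4, 3.5]
finger_gap: 0.27
grasp_force: 30.0
joints:[1.7, 11.4, 72.4, 0.1, 96.5, -65.0] force:[-11.1, 6.4, 3.5]
```

```bash
python3 -m handwheel '[{"claw":-1,"tx":0.28,"ty":0.36,"tz":0,"wx":0,"wy":0,"wz":0},{"claw":-1,"tx":0.40,"ty":0.81,"tz":0,"wx":0,"wy":0,"wz":0},{"claw":-1,"tx":0.32,"ty":1.27,"tz":0,"wx":0,"wy":0,"wz":0},{"claw":-1,"tx":0.06,"ty":1.65,"tz":0,"wx":0,"wy":0,"wz":0},{"claw":-1,"tx":-0.33,"ty":1.89,"tz":0,"wx":0,"wy":0,"wz":0}]'; python3 lg.py; python3 - <<'E'
from h import *
i=camera('side');j=camera('top')
cv2.imwrite('pics/w.png',cv2.resize(np.hstack([i[140:340,150:350],j[100:300,200:400]]),None,fx=2,fy=2))
for l,z in(("jar_rim",110),("jar_in",53)):
    for n in("top","side"):
        for d in spotter.pinpoint(n,l)[:2]: print(l,n,round(d["p"],2),np.round(d["centre"]),np.round(atz(n,d["centre"],z)))
E
```

```text
t: 7.55
eef_pos: [623.7, 150.0, 137.6]
ee_rot: [179.6, 0.3, 156.7]
force: [6.7, 5.1, -2.7]
finger_gap: 0.268
grasp_force: 30.0
joints:[10.4, 11.2, 72.6, 0.2, 95.8, -56.3] force:[6.7, 5.1, -2.7]
jar_rim top 0.24 [176. 153.] [583. 303. 110.]
jar_rim side 0.93 [184. 240.] [ 594. -151.  110.]
jar_in top 0.69 [180. 308.] [ 591. -137.   53.]
jar_in side 0.81 [200. 243.] [ 589. -144.   53.]
jar_in side 0.36 [360. 274.] [459. 300.  53.]
```

View pics/w.png

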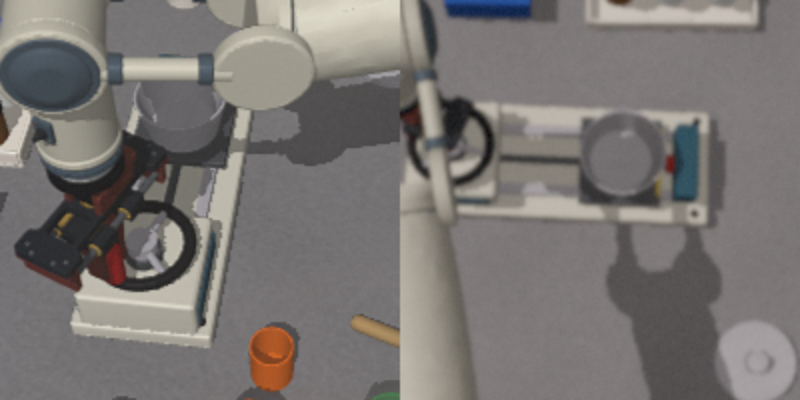

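The carriage's right edge is at w.png x≈662 and the red bumper at ≈667, so only a few mm remain. I'll continue in smaller steps.

```bash
python3 arc.py 70 8
```

```text
[[-0.15, 0.04], [-0.3, 0.06], [-0.46, 0.06], [-0.61, 0.04], [-0.76, 0.0]]
[[-0.14, -0.06], [-0.27, -0.15], [-0.39, -0.24], [-0.5, -0.36], [-0.58, -0.49]]
[[-0.07, -0.14], [-0.12, -0.29], [-0.14, -0.44], [-0.15, -0.59], [-0.13, -0.75]]
```

```bash
python3 -m handwheel '[{"claw":-1,"tx":-0.15,"ty":0.04,"tz":0,"wx":0,"wy":0,"wz":0},{"claw":-1,"tx":-0.30,"ty":0.06,"tz":0,"wx":0,"wy":0,"wz":0},{"claw":-1,"tx":-0.46,"ty":0.06,"tz":0,"wx":0,"wy":0,"wz":0}]'; python3 lg.py;python3 -m handwheel '[{"claw":-1,"tx":-0.15,"ty":-0.02,"tz":0,"wx":0,"wy":0,"wz":0},{"claw":-1,"tx":-0.30,"ty":-0.06,"tz":0,"wx":0,"wy":0,"wz":0}]'; python3 lg.py
```

```text
t: 8.22
eef_pos: [598.5, 153.1, 137.6]
ee_rot: [179.7, -0.0, 156.8]
force: [4.0, 9.9, -2.3]
finger_gap: 0.262
grasp_force: 30.0
joints:[11.1, 7.8, 76.4, 0.2, 95.7, -55.7] force:[4.0, 9.9, -2.3]
t: 8.48
eef_pos: [583.0, 149.1, 137.6]
ee_rot: [179.8, -0.0, 156.8]
force: [2.3, 7.7, -1.7]
finger_gap: 0.267
grasp_force: 30.0
joints:[11.0, 5.4, 78.9, 0.2, 95.6, -55.7] force:[2.3, 7.7, -1.7]
```

```bash
python3 -m handwheel '[{"claw":-1,"tx":-0.14,"ty":-0.06,"tz":0,"wx":0,"wy":0,"wz":0},{"claw":-1,"tx":-0.27,"ty":-0.15,"tz":0,"wx":0,"wy":0,"wz":0}]'; python3 lg.py;python3 -m handwheel '[{"claw":-1,"tx":-0.12,"ty":-0.10,"tz":0,"wx":0,"wy":0,"wz":0},{"claw":-1,"tx":-0.12,"ty":-0.10,"tz":0,"wx":0,"wy":0,"wz":0}]'; python3 lg.py
```

```text
t: 8.72
eef_pos: [575.2, 147.3, 137.8]
ee_rot: [178.8, 0.5, 156.9]
force: [28.9, 41.3, -14.8]
finger_gap: 0.265
grasp_force: 30.0
joints:[10.7, 3.2, 81.2, 0.7, 94.5, -56.2] force:[28.9, 41.3, -14.8]
t: 8.98
eef_pos: [567.7, 150.1, 137.9]
ee_rot: [178.2, 0.1, 157.4]
force: [24.8, 55.6, -12.9]
finger_gap: 0.271
grasp_force: 30.0
joints:[10.6, 2.2, 82.3, 1.5, 94.5, -56.6] force:[24.8, 55.6, -12.9]
```

The wheel has stalled at about 50 N, so the slide is against the stop. I'll release, lift and verify.

```bash
python3 -m handwheel '[{"claw":1,"tx":0,"ty":0,"tz":0,"wx":0,"wy":0,"wz":0},{"claw":1,"tx":0,"ty":0,"tz":0,"wx":0,"wy":0,"wz":0},{"claw":1,"tx":0,"ty":0,"tz":0,"wx":0,"wy":0,"wz":0},{"claw":1,"tx":0,"ty":0,"tz":1,"wx":0,"wy":0,"wz":0},{"claw":1,"tx":0,"ty":0,"tz":2,"wx":0,"wy":0,"wz":0}]'; python3 lg.py; python3 -m handwheel '[{"claw":1,"tx":-0.5,"ty":1,"tz":0.5,"wx":0,"wy":0,"wz":0},{"claw":1,"tx":-1,"ty":2,"tz":1,"wx":0,"wy":0,"wz":0}]'; python3 lg.py
python3 - <<'E'
from h import *
i=camera('side');j=camera('top')
cv2.imwrite('pics/x.png',cv2.resize(np.hstack([i[120:320,150:350],j[100:300,200:400]]),None,fx=2,fy=2))
for l,z in(("jar_rim",110),("jar_in",53),("wheel_hub",122),("crank_top",177),("cup",0)):
    for n in("top","side"):
        for d in spotter.pinpoint(n,l)[:4]: print(l,n,round(d["p"],2),np.round(d["centre"]),np.round(atz(n,d["centre"],z)))
E
```

```text
t: 9.6
eef_pos: [563.1, 134.3, 238.1]
ee_rot: [-179.9, -0.1, 156.6]
force: [0.2, 0.3, 1.0]
finger_gap: 0.803
grasp_force: 0.0
joints:[10.1, 2.3, 72.0, -0.1, 105.8, -56.6] force:[0.2, 0.3, 1.0]
t: 9.85
eef_pos: [513.3, 234.6, 289.1]
ee_rot: [180.0, 0.1, 156.5]
force: [0.5, 0.7, -0.2]
finger_gap: 0.993
grasp_force: 0.0
joints:[21.1, 1.0, 68.1, -0.1, 110.8, -45.4] force:[0.5, 0.7, -0.2]
jar_rim top 0.88 [174. 315.] [ 594. -153.  110.]
jar_rim top 0.51 [228. 162.] [437. 270. 110.]
jar_in top 0.61 [182. 311.] [ 584. -147.   53.]
wheel_hub top 0.86 [169. 228.] [603.  90. 122.]
wheel_hub side 0.59 [257. 219.] [604.  97. 122.]
crank_top top 0.6 [173. 203.] [578. 152. 177.]
cup top 0.74 [224. 162.] [464. 296.   0.]
cup top 0.68 [233. 199.] [437. 184.   0.]
cup side 0.92 [365. 344.] [309. 277.   0.]
cup side 0.69 [328. 288.] [439. 198.   0.]
cup side 0.58 [372. 273.] [463. 306.   0.]
```

View pics/x.png

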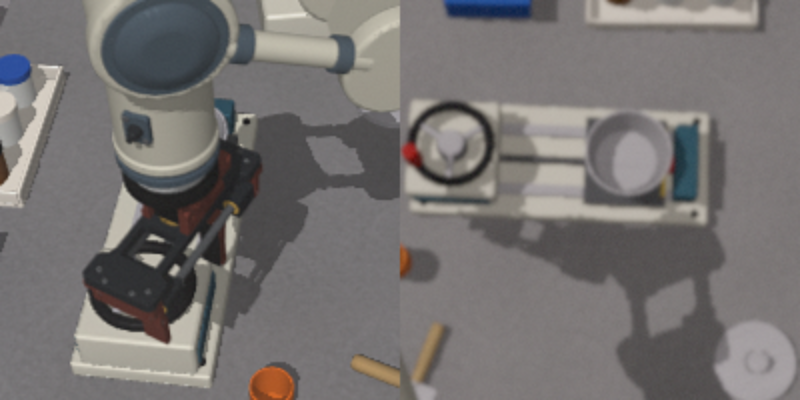

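The right panel shows the carriage edge (x≈668) against the bumper, with the crank handle at (411,153). Next I'll fit the arm's kinematics from the logged poses and the cup pose from its silhouettes.

```bash
cat > kin.py <<'E'
import numpy as np, json
from scipy.spatial.transform import Rotation as Ro
from scipy.optimize import least_squares
Rz=lambda a:Ro.from_euler('z',a,degrees=True); Ry=lambda a:Ro.from_euler('y',a,degrees=True)
def fk(p,q,s4=1,s6=1,full=False):
    d1,a1,L2,e,L3,LT,off=p
    R1=Rz(q[0]); R2=R1*Ry(q[1]); R3=R2*Ry(q[2]); R4=R3*Rz(s4*q[3]); R5=R4*Ry(q[4]); R6=R5*Rz(s6*q[5]+off)
    sh=R1.apply([a1,0,d1]); el=sh+R2.apply([0,0,L2]); w=el+R3.apply([e,0,L3]); t=w+R6.apply([0,0,LT])
    return (t,R6,el,w) if full else (t,R6)
def load(): return [tuple(map(np.array,json.loads(l))) for l in open('log.txt')]
def fit(s4=1,s6=1):
    D=load()
    def f(p):
        o=[]
        for q,x,e in D:
            t,R=fk(p,q,s4,s6); o+=[*(t-x),*(100*(R.inv()*Ro.from_euler('xyz',e,degrees=True)).as_rotvec())]
        return np.array(o)
    return min((least_squares(f,[300,50,350,0,350,200,o]) for o in(0,90,180,-90)),key=lambda z:z.cost)
E
python3 - <<'E'
from h import *; from kin import *
for s4 in(1,-1):
    for s6 in(1,-1):
        z=fit(s4,s6); print(s4,s6,z.cost,np.round(z.x,1))
# cup silhouette
from scipy.optimize import minimize
M={}
for n,c in(("top",(223,158)),("side",(362,275))):
    i=cv2.cvtColor(cv2.imread(f"pics/{n}0.png"),cv2.COLOR_BGR2HSV)
    m=cv2.inRange(i,(2,130,60),(18,255,255)); k,lab,st,_=cv2.connectedComponentsWithStats(m)
    ys,xs=np.nonzero(lab); j=np.argmin((ys-c[0])**2+(xs-c[1])**2); b=lab==lab[ys[j],xs[j]]
    h=cv2.convexHull(np.argwhere(b)[:,::-1].astype(np.int32)); z=np.zeros(b.shape,np.uint8); cv2.fillPoly(z,[h],1); M[n]=z
    print(n,z.sum(),st[lab[ys[j],xs[j]]])
def cost(p,ns=("top","side")):
    s=0
    for n in ns:
        P=[proj(n,(p[0]+33*np.cos(a),p[1]+33*np.sin(a),zz))[::-1] for a in np.linspace(0,6.28,40) for zz in(0,80)]
        h=cv2.convexHull(np.array(P,np.float32)); z=np.zeros((420,560),np.uint8)
        cv2.fillPoly(z,[np.round(h*16).astype(np.int32)],1,shift=4); s+=(z!=M[n]).sum()/M[n].sum()
    return s
for ns in(("top",),("side",),("top","side")):
    g=min(((cost((x,y),ns),x,y) for x in range(440,480,2) for y in range(280,320,2))); print(ns,g)
E
```

```text
1 1 7981.025670965076 [1574.6   -7.   423.1  160.1  544.7 1752.6   90. ]
1 -1 13853.512027920286 [1574.6   -7.   423.1  160.1  544.7 1752.6  -25.3]
-1 1 8495.919145445396 [-1726.9     9.3   305.4    12.9   576.9 -1515.9    90. ]
-1 -1 14369.649719679162 [-1726.9     9.3   305.4    12.9   576.9 -1515.9   -25.3]
top 525 [145 211  27  25 337]
side 1215 [ 258  339   32   46 1023]Traceback (most recent call last):
  File "<stdin>", line 22, in <module>
  File "<stdin>", line 22, in <genexpr>
  File "<stdin>", line 17, in cost
  File "h.py", line 11, in proj
    c=get_calibration(cam); R=rot(c)
ValueError: time passes only in moves, steps and waits
```

```bash
sed -i 's/^def ray/import functools; get_calibration=functools.lru_cache(get_calibration)\n&/' h.py
python3 - <<'E'
from h import *; from kin import *
z=fit(1,1); print(np.round(z.fun.reshape(-1,6)[::2],1))
M={}
for n,c in(("top",(223,158)),("side",(362,275))):
    i=cv2.cvtColor(cv2.imread(f"pics/{n}0.png"),cv2.COLOR_BGR2HSV)
    m=cv2.inRange(i,(2,130,60),(18,255,255)); k,lab,st,_=cv2.connectedComponentsWithStats(m)
    ys,xs=np.nonzero(lab); j=np.argmin((ys-c[0])**2+(xs-c[1])**2); b=lab==lab[ys[j],xs[j]]
    h=cv2.convexHull(np.argwhere(b)[:,::-1].astype(np.int32)); q=np.zeros(b.shape,np.uint8); cv2.fillPoly(q,[h],1); M[n]=q
def cost(p,ns=("top","side")):
    s=0
    for n in ns:
        P=[proj(n,(p[0]+33*np.cos(a),p[1]+33*np.sin(a),zz))[::-1] for a in np.linspace(0,6.28,40) for zz in(0,80)]
        h=cv2.convexHull(np.array(P,np.float32)); q=np.zeros((420,560),np.uint8)
        cv2.fillPoly(q,[np.round(h*16).astype(np.int32)],1,shift=4); s+=(q!=M[n]).sum()/M[n].sum()
    return s
for ns in(("top",),("side",),("top","side")):
    print(ns,min(((cost((x,y),ns),x,y) for x in range(440,480,2) for y in range(280,320,2))))
E
```

```text
[[ 10.3 -33.5  -0.1  -0.   -0.    0. ]
 [  3.5 -33.9  -0.3   0.   -0.    0. ]
 [ -3.5 -33.9  -0.5   0.    0.    0. ]
 [ 11.2 -28.7  -0.4   0.   -0.    0. ]
 [-10.3 -32.6  -0.5   0.   -0.    0. ]
 [  1.8 -28.3   0.1  -0.    0.    0. ]
 [ 16.7 -13.6   0.8  -0.   -0.    0. ]
 [  1.8 -35.6   0.2   0.   -0.    0. ]]
('top',) (np.float64(0.14476190476190476), 458, 298)
('side',) (np.float64(0.06255144032921811), 460, 298)
('top', 'side') (np.float64(0.2081363903586126), 458, 298)
```

```bash
sed -i 's/L3,LT,off=p/L3,LT,off,b=p/; s/apply(\[e,0,L3\])/apply([e,b,L3])/; s/,200,o\])/,200,o,30])/' kin.py
python3 - <<'E'
from kin import *
z=fit(1,1); print(z.cost,np.round(z.x,1)); print(np.round(z.fun.reshape(-1,6)[::3],1))
E
```

```text
9.577800246825414e-22 [ 157.2   -0.   372.6   96.9  558.5  349.3 -270.    34. ]
[[-0. -0.  0. -0. -0. -0.]
 [-0.  0. -0. -0. -0.  0.]
 [-0.  0. -0.  0. -0. -0.]
 [-0.  0. -0. -0.  0. -0.]
 [-0.  0.  0. -0. -0. -0.]
 [-0. -0.  0. -0.  0. -0.]]
```

```bash
cat > plan.py <<'E'
from kin import *
import itertools
P=fit().x
LO=np.array([-164.24,-49.07,9.68,-86.29,3.28,-151.56])+3; HI=np.array([164.24,125.15,141.18,266.29,154.24,151.56])-3
def ik(pos,R,q0):
    f=lambda q:(lambda t,S:np.r_[(t-pos)/10,5*(S.inv()*R).as_rotvec()])(*fk(P,q))
    z=least_squares(f,np.clip(q0,LO+.1,HI-.1),bounds=(LO,HI),max_nfev=40,xtol=1e-6,ftol=1e-6)
    return z.x, np.abs(z.fun).max()<.05
CUP=np.array([459,298.]); JAR=np.array([592,-151.]); GH=45.; MZ=168.
OBS=[(306,276,38,90),(438,188,28,70),(613,320,36,80)]
B=np.array([[x,y,-80-s] for x in(-37,0,37) for y in(-89,-45,0,45,89) for s in(0,30,60,100,140)])
F=np.array([[x,y,-s] for x in(-10,10) for y in(-46,46) for s in(0,40,80)])
def body(q): t,R,el,w=fk(P,q,full=True); return np.vstack([R.apply(B),R.apply(F)])+t, w
def clear_obs(q,obs,zmin):
    b,w=body(q); c=b[:,2].min()-zmin
    for x,y,r,h in obs:
        d=np.hypot(b[:,0]-x,b[:,1]-y)-r; c=min(c,np.maximum(d,b[:,2]-h).min(),max(np.hypot(w[0]-x,w[1]-y)-r-65,w[2]-65-h))
    return min(c,w[2]-70)
def Rg(t,phi,flip):  # tool leaning t from down, body toward azimuth phi
    return Rz(phi)*Ry(-(180-t) if 0 else 180+t)*Rz(180*flip)
E
cat > search.py <<'E'
from plan import *
q0=load()[-1][0]; res=[]
for t,phi,fl in itertools.product((30,45),range(0,360,30),(0,1)):
    R=Rg(t,phi,fl); zt=R.apply([0,0,1])
    tcp=np.r_[CUP,GH]+19*zt
    best=None
    for s4 in(0,60,-60,120,180):
        q,ok=ik(tcp,R,np.r_[np.degrees(np.arctan2(CUP[1],CUP[0])),20,80,s4,80,q0[5]])
        if ok:
            c=clear_obs(q,OBS,5); 
            if best is None or c>best[0]: best=(c,q)
    if best is None or best[0]<2: continue
    print(t,phi,fl,"clear",round(best[0]),np.round(best[1]).tolist(),flush=True)
E
time timeout 500 python3 search.py
```

```text
30 0 0 clear 19 [23.0, 24.0, 74.0, 12.0, 110.0, -66.0]
30 0 1 clear 19 [23.0, 24.0, 74.0, 12.0, 110.0, 114.0]
30 30 0 clear 19 [30.0, 27.0, 70.0, -0.0, 114.0, -90.0]
30 30 1 clear 19 [30.0, 27.0, 70.0, -0.0, 114.0, 90.0]
30 60 0 clear 11 [36.0, 25.0, 72.0, -12.0, 110.0, -115.0]
30 60 1 clear 11 [36.0, 25.0, 72.0, -12.0, 110.0, 65.0]
30 90 0 clear 19 [42.0, 18.0, 81.0, -22.0, 102.0, -138.0]
30 90 1 clear 19 [42.0, 18.0, 81.0, -22.0, 102.0, 42.0]
30 120 1 clear 17 [46.0, 7.0, 93.0, -29.0, 89.0, 19.0]
30 150 1 clear 15 [46.0, -6.0, 106.0, -30.0, 74.0, -7.0]
30 180 0 clear 19 [41.0, -19.0, 117.0, -22.0, 60.0, 138.0]
30 180 1 clear 19 [41.0, -19.0, 117.0, -22.0, 60.0, -42.0]
30 210 0 clear 9 [29.0, -26.0, 123.0, 1.0, 53.0, 89.0]
30 210 1 clear 9 [29.0, -26.0, 123.0, 1.0, 53.0, -91.0]
30 240 0 clear 8 [18.0, -21.0, 119.0, 23.0, 61.0, 40.0]
30 240 1 clear 8 [18.0, -21.0, 119.0, 23.0, 61.0, -140.0]
30 270 0 clear 19 [12.0, -9.0, 109.0, 30.0, 75.0, 5.0]
30 300 0 clear 9 [13.0, 5.0, 96.0, 28.0, 89.0, -20.0]
30 330 0 clear 9 [17.0, 16.0, 83.0, 22.0, 102.0, -43.0]
45 0 0 clear 19 [21.0, 35.0, 63.0, 17.0, 123.0, -65.0]
45 0 1 clear 19 [21.0, 35.0, 63.0, 17.0, 123.0, 115.0]
45 30 0 clear 19 [30.0, 40.0, 57.0, -0.0, 128.0, -91.0]
45 30 1 clear 19 [30.0, 40.0, 57.0, -0.0, 128.0, 89.0]
45 60 0 clear 3 [38.0, 37.0, 61.0, -18.0, 123.0, -116.0]
45 60 1 clear 3 [38.0, 37.0, 61.0, -18.0, 123.0, 64.0]
45 90 0 clear 19 [46.0, 28.0, 74.0, -31.0, 111.0, -136.0]
45 90 1 clear 19 [46.0, 28.0, 74.0, -31.0, 111.0, 44.0]
45 120 1 clear 18 [52.0, 14.0, 91.0, -41.0, 94.0, 27.0]
45 180 1 clear 14 [48.0, -24.0, 127.0, -42.0, 52.0, -23.0]
45 270 0 clear 13 [4.0, -7.0, 113.0, 47.0, 76.0, -9.0]
45 330 0 clear 3 [12.0, 25.0, 77.0, 31.0, 111.0, -45.0]
real	0m3.880s
user	0m4.380s
sys	0m0.048s
```

```bash
cat > search2.py <<'E'
from plan import *
OB2=[(592,-151,64,114),(601,96,70,125),(578,148,16,180),(640,-455,36,165)]
q0=load()[-1][0]; res=[]
GR=[(t,phi,fl) for t in(30,45) for phi in range(0,360,30) for fl in(0,1)]
for t,phi,fl in GR:
    R=Rg(t,phi,fl); zt=R.apply([0,0,1]); tcp=np.r_[CUP,GH]+19*zt
    qg,ok=ik(tcp,R,np.r_[33,20,80,0,80,q0[5]])
    if not ok or clear_obs(qg,OBS,5)<10: continue
    gt=-19*np.array([0,0,1.]) # grasp pt in tool
    for al in range(-180,180,30):
        R1=Rz(al)*R
        # prepour upright
        M=np.r_[JAR,MZ]; q,ok=ik(M-[0,0,80-GH]+19*R1.apply([0,0,1]),R1,qg+np.r_[-48,0,0,0,0,0])
        if not ok: continue
        for psi in range(0,360,30):
            h=np.array([np.cos(np.radians(psi)),np.sin(np.radians(psi)),0]); ax=np.cross([0,0,1],h)
            qq=q; c=1e9; path=[q]; lim=1e9; md=0
            for th in range(10,121,10):
                T=Ro.from_rotvec(np.radians(th)*ax); u=T.apply([0,0,1]); RR=T*R1
                qn,ok=ik(M-(80-GH)*u+19*RR.apply([0,0,1]),RR,qq)
                if not ok: break
                md=max(md,np.abs(qn-qq).max()); qq=qn; c=min(c,clear_obs(qq,OB2,80)); 
                lim=min(lim,(qq-LO).min(),(HI-qq).min()); path.append(qq)
                if c<10: ok=False; break
            if ok and md<40: res.append((min(c,lim*2)-md*.5,t,phi,fl,al,psi,c,lim,md,qg,q,qq))
res.sort(key=lambda r:-r[0]); print(len(res))
for r in res[:10]: print([round(float(x)) for x in r[:9]],*[np.round(x).tolist() for x in r[9:]])
E
time timeout 570 python3 search2.py
```

```text
0
real	0m14.834s
user	0m15.337s
sys	0m0.056s
```

```bash
cat > s3.py <<'E'
from plan import *
OB2=[(592,-151,64,114),(601,96,70,125),(578,148,16,180),(640,-455,36,165)]
q0=load()[-1][0]; res=[]; MZ=190
for t,phi,fl in [(t,phi,fl) for t in(30,45) for phi in range(0,360,30) for fl in(0,1)]:
    R=Rg(t,phi,fl); zt=R.apply([0,0,1])
    qg,ok=ik(np.r_[CUP,GH]+19*zt,R,np.r_[33,20,80,0,80,q0[5]])
    if not ok or clear_obs(qg,OBS,5)<5: continue
    for al in range(-180,180,20):
      for psi in range(0,360,20):
        h=np.array([np.cos(np.radians(psi)),np.sin(np.radians(psi)),0]); T=Ro.from_rotvec(np.radians(115)*np.cross([0,0,1],h)); u=T.apply([0,0,1]); RR=T*Rz(al)*R
        for s4 in(0,90,180):
            q,ok=ik(np.r_[JAR,MZ]-(80-GH)*u+19*RR.apply([0,0,1]),RR,np.r_[-14,10,80,s4,60,0])
            if ok: 
                c=clear_obs(q,OB2,80); lim=min((q-LO).min(),(HI-q).min())
                res.append((min(c,lim*2),t,phi,fl,al,psi,c,lim,qg,q))
res.sort(key=lambda r:-r[0]); print(len(res))
for r in res[:25]: print([round(float(x)) for x in r[:8]],*[np.round(x).tolist() for x in r[8:]])
E
time timeout 570 python3 s3.py
```

```text
12771
[75, 45, 120, 1, -60, 240, 75, 48] [52.0, 14.0, 91.0, -41.0, 94.0, 27.0] [-44.0, 11.0, 91.0, 67.0, 99.0, -16.0]
[75, 45, 0, 1, 60, 240, 75, 48] [21.0, 35.0, 63.0, 17.0, 123.0, 115.0] [-44.0, 11.0, 91.0, 67.0, 99.0, -16.0]
[75, 45, 120, 1, -60, 240, 75, 48] [52.0, 14.0, 91.0, -41.0, 94.0, 27.0] [-44.0, 11.0, 91.0, 67.0, 99.0, -16.0]
[75, 45, 0, 1, 60, 240, 75, 48] [21.0, 35.0, 63.0, 17.0, 123.0, 115.0] [-44.0, 11.0, 91.0, 67.0, 99.0, -16.0]
[75, 45, 120, 1, -60, 240, 75, 48] [52.0, 14.0, 91.0, -41.0, 94.0, 27.0] [-44.0, 11.0, 91.0, 67.0, 99.0, -16.0]
[75, 45, 180, 1, -120, 240, 75, 48] [48.0, -24.0, 127.0, -42.0, 52.0, -23.0] [-44.0, 11.0, 91.0, 67.0, 99.0, -16.0]
[75, 45, 0, 1, 60, 240, 75, 48] [21.0, 35.0, 63.0, 17.0, 123.0, 115.0] [-44.0, 11.0, 91.0, 67.0, 99.0, -16.0]
[75, 45, 180, 1, -120, 240, 75, 48] [48.0, -24.0, 127.0, -42.0, 52.0, -23.0] [-44.0, 11.0, 91.0, 67.0, 99.0, -16.0]
[75, 45, 180, 1, -120, 240, 75, 48] [48.0, -24.0, 127.0, -42.0, 52.0, -23.0] [-44.0, 11.0, 91.0, 67.0, 99.0, -16.0]
[72, 45, 0, 1, 80, 260, 75, 36] [21.0, 35.0, 63.0, 17.0, 123.0, 115.0] [-41.0, 2
[... 1080 characters left out ...]
75, 32] [21.0, 35.0, 63.0, 17.0, 123.0, 115.0] [-45.0, -4.0, 106.0, 71.0, 81.0, -10.0]
[65, 45, 180, 1, -140, 220, 75, 32] [48.0, -24.0, 127.0, -42.0, 52.0, -23.0] [-45.0, -4.0, 106.0, 71.0, 81.0, -10.0]
[65, 45, 120, 1, -80, 220, 75, 32] [52.0, 14.0, 91.0, -41.0, 94.0, 27.0] [-45.0, -4.0, 106.0, 71.0, 81.0, -10.0]
[65, 45, 0, 1, 40, 220, 75, 32] [21.0, 35.0, 63.0, 17.0, 123.0, 115.0] [-45.0, -4.0, 106.0, 71.0, 81.0, -10.0]
[65, 45, 120, 1, -80, 220, 75, 32] [52.0, 14.0, 91.0, -41.0, 94.0, 27.0] [-45.0, -4.0, 106.0, 71.0, 81.0, -10.0]
[65, 45, 180, 1, -140, 220, 75, 32] [48.0, -24.0, 127.0, -42.0, 52.0, -23.0] [-45.0, -4.0, 106.0, 71.0, 81.0, -10.0]
real	5m51.801s
user	5m52.207s
sys	0m0.092s
```

```bash
cat > wp.py <<'E'
from plan import *
from scipy.spatial.transform import Slerp
OB2=[(592,-151,64,114),(601,96,70,125),(578,148,16,180),(640,-455,36,165)]
R0=Rg(45,120,1); g=lambda R:19*R.apply([0,0,1])
def tilt(th,al=-60,psi=240):
    h=np.array([np.cos(np.radians(psi)),np.sin(np.radians(psi)),0]); return Ro.from_rotvec(np.radians(th)*np.cross([0,0,1],h))*Rz(al)
G=np.r_[CUP,GH]; 
def pour(th,MZ=175,off=0):
    T=tilt(th); u=T.apply([0,0,1]); h=np.array([-.5,-.866,0]); R=T*R0
    return np.r_[JAR,MZ]+off*h-(80-GH)*u+g(R),R
W={'pre':(G-110*R0.apply([0,0,1])+g(R0),R0),'grasp':(G+g(R0),R0),'lift':(G+[0,0,215]+g(R0),R0)}
for th in(45,70,80,90,100,115,120): W[f'p{th}']=pour(th)
W['over45']=(pour(45)[0]+[0,0,60],pour(45)[1])
def seg(a,b,n,q,tag=''):
    (xa,Ra),(xb,Rb)=a,b; S=Slerp([0,1],Ro.concatenate([Ra,Rb])); 
    print(tag,'ang',round((Rb*Ra.inv()).magnitude()*57.3),'dist',round(np.linalg.norm(xb-xa)))
    rows=[];cl=1e9;mj=0
    for k in range(1,n+1):
        x=xa+(xb-xa)*k/n;R=S(k/n); qn,ok=ik(x,R,q); mj=max(mj,np.abs(qn-q).max()); q=qn
        if not ok: print('IK fail',k)
        cl=min(cl,clear_obs(q,OBS+OB2 if tag!='grasp' else OBS,3))
        base=(k-1)//5*5/n; 
        rows.append((np.round((x-(xa+(xb-xa)*base))/50,2).tolist(),np.round(np.degrees((R*S(base).inv()).as_rotvec())/10,2).tolist()))
    print('clear',round(cl),'maxdj',round(mj),'q',np.round(q).tolist())
    for r in rows: print(*r)
    return q
E
python3 - <<'E'
from wp import *
q,x,e=load()[-1]; c=(x,Ro.from_euler('xyz',[180,0,156.5],degrees=True))
q=seg(c,W['pre'],10,q,'pre'); q=seg(W['pre'],W['grasp'],5,q,'grasp'); q=seg(W['grasp'],W['lift'],5,q,'lift')
q=seg(W['lift'],W['over45'],15,q,'over45'); q=seg(W['over45'],W['p45'],2,q,'p45')
for a,b in((45,70),(70,90),(90,100),(100,120)): q=seg(W[f'p{a}'] if a!=45 else W['p45'],W[f'p{b}'],5,q,f'p{b}')
E
```

```text
pre ang 57 dist 232
clear 60 maxdj 8 q [59.0, 15.0, 81.0, -40.0, 105.0, 26.0]
[-0.17, 0.24, -0.36] [-0.3, -0.34, -0.35]
[-0.35, 0.48, -0.72] [-0.61, -0.68, -0.69]
[-0.52, 0.71, -1.08] [-0.91, -1.02, -1.04]
[-0.69, 0.95, -1.44] [-1.22, -1.36, -1.38]
[-0.86, 1.19, -1.8] [-1.52, -1.71, -1.73]
[-0.17, 0.24, -0.36] [-0.3, -0.34, -0.35]
[-0.35, 0.48, -0.72] [-0.61, -0.68, -0.69]
[-0.52, 0.71, -1.08] [-0.91, -1.02, -1.04]
[-0.69, 0.95, -1.44] [-1.22, -1.36, -1.38]
[-0.86, 1.19, -1.8] [-1.52, -1.71, -1.73]
grasp ang 0 dist 110
clear 17 maxdj 2 q [52.0, 14.0, 91.0, -41.0, 94.0, 27.0]
[0.16, -0.27, -0.31] [0.0, 0.0, 0.0]
[0.31, -0.54, -0.62] [0.0, 0.0, 0.0]
[0.47, -0.81, -0.93] [0.0, 0.0, 0.0]
[0.62, -1.08, -1.24] [0.0, 0.0, 0.0]
[0.78, -1.35, -1.56] [0.0, 0.0, 0.0]
lift ang 0 dist 215
clear 18 maxdj 4 q [52.0, 6.0, 78.0, -44.0, 110.0, 12.0]
[0.0, 0.0, 0.86] [0.0, 0.0, 0.0]
[0.0, 0.0, 1.72] [0.0, 0.0, 0.0]
[0.0, 0.0, 2.58] [0.0, 0.0, 0.0]
[0.0, 0.0, 3.44] [0.0, 0.0, 0.0]
[0.0, 0.0, 4.3] [0.0, 0.0, 0.0]
over45 ang 74 dist 442
clear 42 maxdj 5 q [-15.0, 8.0, 71.0, 0.0, 101.0, 15.0]
[0.18, -0.55,
[... 1086 characters left out ...]
6] [0.35, -0.2, 0.0]
[0.03, 0.05, 0.13] [0.69, -0.4, 0.0]
[0.05, 0.08, 0.19] [1.04, -0.6, 0.0]
[0.06, 0.1, 0.25] [1.39, -0.8, 0.0]
[0.08, 0.13, 0.32] [1.73, -1.0, 0.0]
p100 ang 10 dist 9
clear 42 maxdj 2 q [-40.0, 7.0, 89.0, 54.0, 95.0, -11.0]
[0.0, 0.01, 0.03] [0.17, -0.1, 0.0]
[0.01, 0.01, 0.07] [0.35, -0.2, 0.0]
[0.01, 0.02, 0.1] [0.52, -0.3, 0.0]
[0.01, 0.02, 0.14] [0.69, -0.4, 0.0]
[0.02, 0.03, 0.17] [0.87, -0.5, 0.0]
p120 ang 20 dist 17
clear 51 maxdj 4 q [-45.0, 14.0, 92.0, 71.0, 100.0, -19.0]
[-0.0, -0.0, 0.07] [0.35, -0.2, 0.0]
[-0.01, -0.01, 0.14] [0.69, -0.4, 0.0]
[-0.01, -0.01, 0.21] [1.04, -0.6, -0.0]
[-0.01, -0.02, 0.28] [1.39, -0.8, 0.0]
[-0.01, -0.02, 0.35] [1.73, -1.0, -0.0]
```

```bash
python3 -m handwheel '[{"claw":1,"tx":-0.17,"ty":0.24,"tz":-0.36,"wx":-0.3,"wy":-0.34,"wz":-0.35},{"claw":1,"tx":-0.35,"ty":0.48,"tz":-0.72,"wx":-0.61,"wy":-0.68,"wz":-0.69},{"claw":1,"tx":-0.52,"ty":0.71,"tz":-1.08,"wx":-0.91,"wy":-1.02,"wz":-1.04},{"claw":1,"tx":-0.69,"ty":0.95,"tz":-1.44,"wx":-1.22,"wy":-1.36,"wz":-1.38},{"claw":1,"tx":-0.86,"ty":1.19,"tz":-1.8,"wx":-1.52,"wy":-1.71,"wz":-1.73}]' >/dev/null; python3 -m handwheel '[{"claw":1,"tx":-0.17,"ty":0.24,"tz":-0.36,"wx":-0.3,"wy":-0.34,"wz":-0.35},{"claw":1,"tx":-0.35,"ty":0.48,"tz":-0.72,"wx":-0.61,"wy":-0.68,"wz":-0.69},{"claw":1,"tx":-0.52,"ty":0.71,"tz":-1.08,"wx":-0.91,"wy":-1.02,"wz":-1.04},{"claw":1,"tx":-0.69,"ty":0.95,"tz":-1.44,"wx":-1.22,"wy":-1.36,"wz":-1.38},{"claw":1,"tx":-0.86,"ty":1.19,"tz":-1.8,"wx":-1.52,"wy":-1.71,"wz":-1.73}]'
python3 -m handwheel '[{"claw":1,"tx":0,"ty":0,"tz":0,"wx":0,"wy":0,"wz":0}]' >/dev/null
python3 lg.py; python3 - <<'E'
from wp import *
print(fit().cost)
q,x,e=load()[-1]; c=(x,Ro.from_euler('xyz',e,degrees=True))
print(np.round(x,1),np.round(W['pre'][0],1),np.degrees((W['pre'][1]*c[1].inv()).as_rotvec()).round(1))
seg(c,W['grasp'],5,q,'grasp')
E
```

```text
t: 11.7
eef_pos: [427.6, 353.7, 107.1]
ee_rot: [179.9, 45.2, 119.9]
force: [0.2, -0.1, 0.1]
finger_gap: 0.999
grasp_force: 0.0
joints:[58.9, 15.8, 81.4, -39.9, 104.7, 25.7] force:[0.0, -0.7, 0.3]
3.685696684619677e-25
[426.4 353.4 103.8] [426.8 353.7 109.3] [ 0.4 -0.3 -0.2]
grasp ang 1 dist 106
clear 16 maxdj 2 q [52.0, 14.0, 91.0, -41.0, 94.0, 27.0]
[0.16, -0.27, -0.29] [0.01, -0.01, -0.0]
[0.31, -0.54, -0.58] [0.01, -0.01, -0.01]
[0.47, -0.8, -0.87] [0.02, -0.02, -0.01]
[0.63, -1.07, -1.16] [0.03, -0.02, -0.02]
[0.79, -1.34, -1.45] [0.04, -0.03, -0.02]
```

```bash
python3 -m handwheel '[{"claw":1,"tx":0.16,"ty":-0.27,"tz":-0.29,"wx":0,"wy":0,"wz":0},{"claw":1,"tx":0.31,"ty":-0.54,"tz":-0.58,"wx":0,"wy":0,"wz":0},{"claw":1,"tx":0.47,"ty":-0.8,"tz":-0.87,"wx":0,"wy":0,"wz":0},{"claw":1,"tx":0.63,"ty":-1.07,"tz":-1.16,"wx":0,"wy":0,"wz":0},{"claw":1,"tx":0.79,"ty":-1.34,"tz":-1.45,"wx":0,"wy":0,"wz":0}]' ; python3 -m handwheel '[{"claw":1,"tx":0,"ty":0,"tz":0,"wx":0,"wy":0,"wz":0},{"claw":-1,"tx":0,"ty":0,"tz":0,"wx":0,"wy":0,"wz":0},{"claw":-1,"tx":0,"ty":0,"tz":0,"wx":0,"wy":0,"wz":0},{"claw":-1,"tx":0,"ty":0,"tz":0,"wx":0,"wy":0,"wz":0},{"claw":-1,"tx":0,"ty":0,"tz":0,"wx":0,"wy":0,"wz":0}]'; python3 lg.py
```

```text
t: 12.45
eef_pos: [467.9, 285.1, 34.3]
ee_rot: [-180.0, 45.0, 120.1]
force: [0.4, -0.4, -0.3]
finger_gap: 0.998
grasp_force: 0.0
t: 13.08
eef_pos: [467.1, 286.9, 35.8]
ee_rot: [180.0, 45.0, 120.1]
force: [-2.8, 1.6, 3.9]
finger_gap: 0.733
grasp_force: 30.0
joints:[52.4, 14.0, 90.7, -41.1, 94.5, 26.1] force:[-2.8, 1.6, 3.9]
```

```bash
python3 -m handwheel '[{"claw":-1,"tx":0,"ty":0,"tz":0,"wx":0,"wy":0,"wz":0},{"claw":-1,"tx":0,"ty":0,"tz":0,"wx":0,"wy":0,"wz":0}]'; python3 lg.py; python3 -c "
from h import *
i=camera('side');j=camera('top')
cv2.imwrite('pics/c.png',cv2.resize(np.hstack([i[220:420,170:370],j[130:330,80:280]]),None,fx=2,fy=2))"
```

```text
t: 13.32
eef_pos: [467.1, 286.9, 35.8]
ee_rot: [179.9, 45.0, 120.1]
force: [-4.6, 1.6, 5.0]
finger_gap: 0.734
grasp_force: 30.0
joints:[52.4, 14.0, 90.7, -41.0, 94.5, 26.1] force:[-4.6, 1.6, 5.0]
```

View pics/c.png

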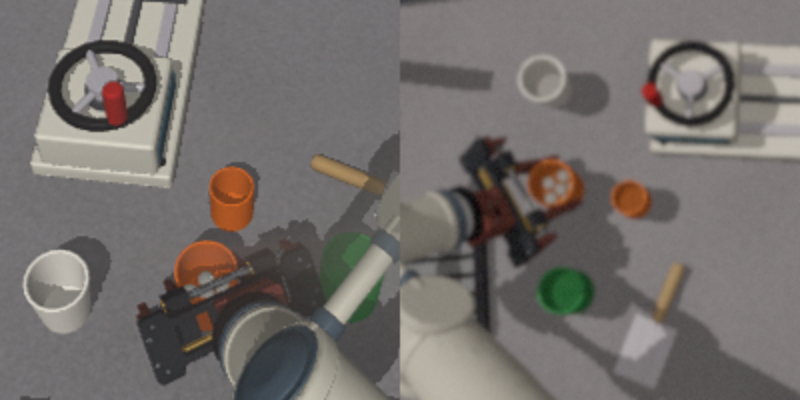

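The right panel shows the gripper holding the orange cup with its balls at (553,185), and the gap matches 66 mm. I'll lift and carry it.

```bash
python3 -m handwheel '[{"claw":-1,"tx":0,"ty":0,"tz":0.3,"wx":0,"wy":0,"wz":0},{"claw":-1,"tx":0,"ty":0,"tz":1.2,"wx":0,"wy":0,"wz":0},{"claw":-1,"tx":0,"ty":0,"tz":2.2,"wx":0,"wy":0,"wz":0},{"claw":-1,"tx":0,"ty":0,"tz":3.3,"wx":0,"wy":0,"wz":0},{"claw":-1,"tx":0,"ty":0,"tz":4.3,"wx":0,"wy":0,"wz":0}]'; python3 lg.py
python3 -m handwheel '[{"claw":-1,"tx":0.18,"ty":-0.55,"tz":-0.07,"wx":0.31,"wy":0,"wz":-0.38},{"claw":-1,"tx":0.37,"ty":-1.11,"tz":-0.15,"wx":0.63,"wy":0,"wz":-0.76},{"claw":-1,"tx":0.55,"ty":-1.66,"tz":-0.22,"wx":0.94,"wy":0,"wz":-1.14},{"claw":-1,"tx":0.74,"ty":-2.22,"tz":-0.3,"wx":1.25,"wy":0,"wz":-1.51},{"claw":-1,"tx":0.92,"ty":-2.77,"tz":-0.37,"wx":1.57,"wy":0,"wz":-1.89}]'; python3 lg.py
```

```text
t: 14.05
eef_pos: [467.3, 286.2, 252.5]
ee_rot: [179.9, 45.0, 120.1]
force: [0.6, 0.4, -2.7]
finger_gap: 0.734
grasp_force: 30.0
joints:[52.3, 6.0, 77.0, -44.4, 110.5, 11.1] force:[0.6, 0.4, -2.7]
t: 14.68
eef_pos: [513.5, 146.9, 231.8]
ee_rot: [173.7, 30.1, 97.1]
force: [-0.6, -0.1, -2.0]
finger_gap: 0.735
grasp_force: 30.0
joints:[31.2, -2.4, 82.3, -31.1, 104.6, 15.6] force:[-0.6, -0.1, -2.0]
```

```bash
python3 -m handwheel '[{"claw":-1,"tx":0.18,"ty":-0.55,"tz":-0.07,"wx":0.31,"wy":0,"wz":-0.38},{"claw":-1,"tx":0.37,"ty":-1.11,"tz":-0.15,"wx":0.63,"wy":0,"wz":-0.76},{"claw":-1,"tx":0.55,"ty":-1.66,"tz":-0.22,"wx":0.94,"wy":0,"wz":-1.14},{"claw":-1,"tx":0.74,"ty":-2.22,"tz":-0.3,"wx":1.25,"wy":0,"wz":-1.51},{"claw":-1,"tx":0.92,"ty":-2.77,"tz":-0.37,"wx":1.57,"wy":0,"wz":-1.89}]' >/dev/null; python3 -m handwheel '[{"claw":-1,"tx":0.18,"ty":-0.55,"tz":-0.07,"wx":0.31,"wy":0,"wz":-0.38},{"claw":-1,"tx":0.37,"ty":-1.11,"tz":-0.15,"wx":0.63,"wy":0,"wz":-0.76},{"claw":-1,"tx":0.55,"ty":-1.66,"tz":-0.22,"wx":0.94,"wy":0,"wz":-1.14},{"claw":-1,"tx":0.74,"ty":-2.22,"tz":-0.3,"wx":1.25,"wy":0,"wz":-1.51},{"claw":-1,"tx":0.92,"ty":-2.77,"tz":-0.37,"wx":1.57,"wy":0,"wz":-1.89}]'
python3 -m handwheel '[{"claw":-1,"tx":0,"ty":0,"tz":0,"wx":0,"wy":0,"wz":0},{"claw":-1,"tx":0,"ty":0,"tz":0,"wx":0,"wy":0,"wz":0}]' >/dev/null
python3 lg.py; python3 - <<'E'
from wp import *
from h import camera,cv2,spotter,atz
i=camera('side');j=camera('top')
cv2.imwrite('pics/p.png',cv2.resize(np.hstack([i[60:310,150:350],j[80:330,220:420]]),None,fx=1.9,fy=1.9))
for n in('top','side'): print([(d['p'],atz(n,d['centre'],110).round()) for d in spotter.pinpoint(n,'jar_rim')])
q,x,e=load()[-1]; c=(x,Ro.from_euler('xyz',e,degrees=True))
print(np.round(x,1),np.round(W['over45'][0],1))
seg(c,W['p45'],5,q,'p45')
E
```

```text
t: 15.92
eef_pos: [605.3, -130.5, 194.8]
ee_rot: [179.9, -0.1, 60.0]
force: [0.5, 0.8, -1.8]
finger_gap: 0.733
grasp_force: 30.0
joints:[-15.2, 7.8, 70.6, 0.0, 101.5, 14.7] force:[0.0, -0.1, -1.4]
[(0.92, array([ 598., -145.,  110.]))]
[(0.63, array([ 592., -141.,  110.]))]
[ 605.  -129.   194.7] [ 604.4 -129.6  191.3]
p45 ang 0 dist 63
clear 17 maxdj 1 q [-15.0, 8.0, 77.0, -0.0, 95.0, 15.0]
[-0.0, -0.0, -0.25] [0.0, 0.0, -0.0]
[-0.01, -0.0, -0.51] [0.0, 0.0, -0.01]
[-0.01, -0.01, -0.76] [0.0, 0.01, -0.01]
[-0.01, -0.01, -1.01] [0.0, 0.01, -0.01]
[-0.01, -0.01, -1.27] [0.0, 0.01, -0.02]
```

View pics/p.png

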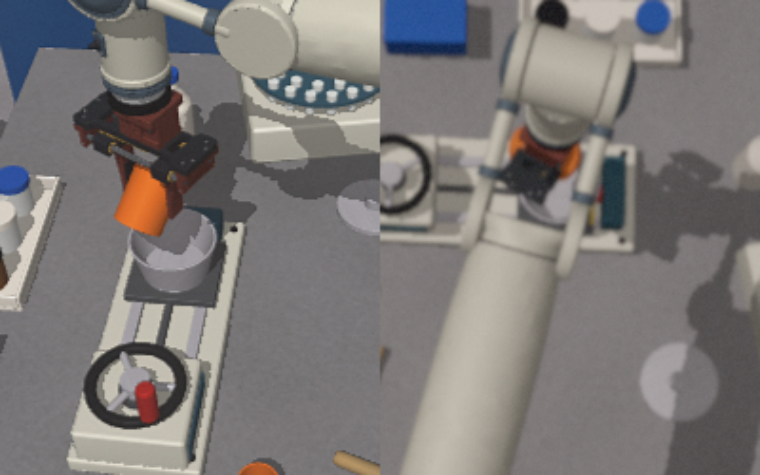

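The left panel shows the cup tilted at (145,200) above the jar at (172,250), with the balls held. I'll tilt to 75° at this height before lowering, so the cup's base clears the jar rim.

```bash
sed -i 's/592,-151.\]); GH=45./593,-148.]); GH=49./' plan.py; python3 - <<'E'
from wp import *
q,x,e=load()[-1]; c=(x,Ro.from_euler('xyz',e,degrees=True))
p=lambda t,z:pour(t,z,5)
q=seg(c,p(75,235),5,q,'p75'); q=seg(p(75,235),p(75,185),2,q,'low')
for a,b in((75,90),(90,100),(100,120)): q=seg(p(a,185),p(b,185),5,q,f'p{b}')
E
```

```text
p75 ang 30 dist 20
clear 83 maxdj 6 q [-31.0, 3.0, 79.0, 30.0, 97.0, 4.0]
[0.02, 0.04, 0.06] [0.52, -0.3, -0.0]
[0.04, 0.09, 0.13] [1.04, -0.59, -0.01]
[0.06, 0.13, 0.19] [1.56, -0.89, -0.01]
[0.08, 0.17, 0.25] [2.08, -1.19, -0.01]
[0.1, 0.22, 0.32] [2.6, -1.49, -0.01]
low ang 0 dist 50
clear 42 maxdj 2 q [-31.0, 4.0, 83.0, 30.0, 93.0, 1.0]
[0.0, 0.0, -0.5] [0.0, 0.0, 0.0]
[0.0, 0.0, -1.0] [0.0, 0.0, 0.0]
p90 ang 15 dist 12
clear 43 maxdj 3 q [-37.0, 5.0, 86.0, 45.0, 94.0, -6.0]
[0.01, 0.02, 0.04] [0.26, -0.15, -0.0]
[0.02, 0.03, 0.09] [0.52, -0.3, -0.0]
[0.03, 0.05, 0.13] [0.78, -0.45, -0.0]
[0.04, 0.07, 0.18] [1.04, -0.6, -0.0]
[0.05, 0.09, 0.22] [1.3, -0.75, 0.0]
p100 ang 10 dist 8
clear 52 maxdj 2 q [-41.0, 7.0, 88.0, 54.0, 96.0, -10.0]
[0.0, 0.01, 0.03] [0.17, -0.1, 0.0]
[0.01, 0.01, 0.06] [0.35, -0.2, 0.0]
[0.01, 0.02, 0.1] [0.52, -0.3, 0.0]
[0.01, 0.02, 0.13] [0.69, -0.4, 0.0]
[0.02, 0.03, 0.16] [0.87, -0.5, 0.0]
p120 ang 20 dist 16
clear 60 maxdj 4 q [-46.0, 13.0, 91.0, 71.0, 101.0, -18.0]
[-0.0, -0.0, 0.06] [0.35, -0.2, 0.0]
[-0.0, -0.01, 0.13] [0.69, -0.4, 0.0]
[-0.01, -0.01, 0.19] [1.04, -0.6, -0.0]
[-0.01, -0.01, 0.26] [1.39, -0.8, 0.0]
[-0.01, -0.02, 0.32] [1.73, -1.0, -0.0]
```

```bash
python3 -m handwheel '[{"claw":-1,"tx":0.02,"ty":0.04,"tz":0.06,"wx":0.52,"wy":-0.3,"wz":0},{"claw":-1,"tx":0.04,"ty":0.09,"tz":0.13,"wx":1.04,"wy":-0.59,"wz":0},{"claw":-1,"tx":0.06,"ty":0.13,"tz":0.19,"wx":1.56,"wy":-0.89,"wz":0},{"claw":-1,"tx":0.08,"ty":0.17,"tz":0.25,"wx":2.08,"wy":-1.19,"wz":0},{"claw":-1,"tx":0.1,"ty":0.22,"tz":0.32,"wx":2.6,"wy":-1.49,"wz":0}]' >/dev/null
python3 -m handwheel '[{"claw":-1,"tx":0,"ty":0,"tz":-0.3,"wx":0,"wy":0,"wz":0},{"claw":-1,"tx":0,"ty":0,"tz":-0.7,"wx":0,"wy":0,"wz":0},{"claw":-1,"tx":0,"ty":0,"tz":-1.0,"wx":0,"wy":0,"wz":0},{"claw":-1,"tx":0,"ty":0,"tz":-1.0,"wx":0,"wy":0,"wz":0}]'; python3 lg.py
python3 -c "
from wp import *
q,x,e=load()[-1];R=Ro.from_euler('xyz',e,degrees=True);print(x,pour(75,185,5)[0],np.degrees((pour(75)[1]*R.inv()).as_rotvec()))"
```

```text
t: 17.5
eef_pos: [609.5, -116.9, 158.1]
ee_rot: [-179.8, -30.0, 60.1]
force: [0.3, -0.3, -0.8]
finger_gap: 0.733
grasp_force: 30.0
joints:[-30.5, 3.8, 83.3, 30.0, 93.0, 1.0] force:[0.3, -0.3, -0.8]
[ 609.54722056 -116.91104609  158.0570392 ] [ 610.22185031 -118.17075325  160.52212693] [-0.05837948 -0.15956547 -0.16735905]
```

```bash
python3 -m handwheel '[{"claw":-1,"tx":0.01,"ty":0.02,"tz":0.04,"wx":0.26,"wy":-0.15,"wz":0},{"claw":-1,"tx":0.02,"ty":0.03,"tz":0.09,"wx":0.52,"wy":-0.3,"wz":0},{"claw":-1,"tx":0.03,"ty":0.05,"tz":0.13,"wx":0.78,"wy":-0.45,"wz":0},{"claw":-1,"tx":0.04,"ty":0.07,"tz":0.18,"wx":1.04,"wy":-0.6,"wz":0},{"claw":-1,"tx":0.05,"ty":0.09,"tz":0.22,"wx":1.3,"wy":-0.75,"wz":0}]'>/dev/null
python3 -m handwheel '[{"claw":-1,"tx":0,"ty":0.01,"tz":0.03,"wx":0.17,"wy":-0.1,"wz":0},{"claw":-1,"tx":0.01,"ty":0.01,"tz":0.06,"wx":0.35,"wy":-0.2,"wz":0},{"claw":-1,"tx":0.01,"ty":0.02,"tz":0.1,"wx":0.52,"wy":-0.3,"wz":0},{"claw":-1,"tx":0.01,"ty":0.02,"tz":0.13,"wx":0.69,"wy":-0.4,"wz":0},{"claw":-1,"tx":0.02,"ty":0.03,"tz":0.16,"wx":0.87,"wy":-0.5,"wz":0}]'>/dev/null
python3 -m handwheel '[{"claw":-1,"tx":0,"ty":0,"tz":0.06,"wx":0.35,"wy":-0.2,"wz":0},{"claw":-1,"tx":0,"ty":-0.01,"tz":0.13,"wx":0.69,"wy":-0.4,"wz":0},{"claw":-1,"tx":-0.01,"ty":-0.01,"tz":0.19,"wx":1.04,"wy":-0.6,"wz":0},{"claw":-1,"tx":-0.01,"ty":-0.01,"tz":0.26,"wx":1.39,"wy":-0.8,"wz":0},{"claw":-1,"tx":-0.01,"ty":-0.02,"tz":0.32,"wx":1.73,"wy":-1,"wz":0}]'>/dev/null
python3 -m handwheel '[{"claw":-1,"tx":0,"ty":0,"tz":0,"wx":0,"wy":0,"wz":0},{"claw":-1,"tx":0,"ty":0,"tz":0,"wx":0,"wy":0,"wz":0},{"claw":-1,"tx":0,"ty":0,"tz":0,"wx":0,"wy":0,"wz":0},{"claw":-1,"tx":0,"ty":0,"tz":0,"wx":0,"wy":0,"wz":0}]'; python3 lg.py
python3 -c "
from h import *
i=camera('side');j=camera('top')
cv2.imwrite('pics/q.png',cv2.resize(np.hstack([i[60:310,150:350],j[80:330,220:420]]),None,fx=1.9,fy=1.9))
from wp import *
q,x,e=load()[-1];c=(x,Ro.from_euler('xyz',e,degrees=True)); Wt=W['over45']
q=seg(c,pour(75,235,5),5,q,'75'); q=seg(pour(75,235,5),W['over45'],5,q,'45'); seg(W['over45'],(np.array([467.1,286.9,250]),R0),10,q,'back')"
```

```text
t: 19.88
eef_pos: [613.4, -113.0, 196.3]
ee_rot: [179.4, -75.0, 60.7]
force: [0.5, -0.0, -1.5]
finger_gap: 0.73
grasp_force: 30.0
joints:[-45.6, 13.1, 91.4, 71.3, 100.8, -18.5] force:[0.5, -0.0, -1.5]
75 ang 45 dist 16
clear 76 maxdj 9 q [-31.0, 3.0, 79.0, 30.0, 97.0, 4.0]
[-0.01, -0.02, 0.06] [-0.78, 0.45, -0.0]
[-0.03, -0.04, 0.11] [-1.56, 0.91, -0.0]
[-0.04, -0.06, 0.17] [-2.33, 1.36, -0.01]
[-0.05, -0.08, 0.23] [-3.11, 1.81, -0.01]
[-0.06, -0.1, 0.29] [-3.89, 2.26, -0.01]
45 ang 30 dist 21
clear 80 maxdj 6 q [-15.0, 8.0, 71.0, 0.0, 102.0, 15.0]
[-0.03, -0.04, -0.07] [-0.52, 0.3, -0.0]
[-0.05, -0.09, -0.13] [-1.04, 0.6, -0.0]
[-0.08, -0.13, -0.2] [-1.56, 0.9, -0.0]
[-0.1, -0.17, -0.26] [-2.08, 1.2, -0.0]
[-0.13, -0.22, -0.33] [-2.6, 1.5, -0.0]
back ang 74 dist 441
clear 44 maxdj 7 q [52.0, 6.0, 77.0, -44.0, 110.0, 11.0]
[-0.27, 0.83, 0.11] [-0.47, 0.0, 0.57]
[-0.55, 1.66, 0.22] [-0.94, 0.0, 1.14]
[-0.82, 2.5, 0.34] [-1.41, 0.0, 1.7]
[-1.09, 3.33, 0.45] [-1.88, 0.0, 2.27]
[-1.37, 4.16, 0.56] [-2.35, 0.0, 2.84]
[-0.27, 0.83, 0.11] [-0.47, -0.0, 0.57]
[-0.55, 1.66, 0.22] [-0.94, 0.0, 1.14]
[-0.82, 2.5, 0.34] [-1.41, 0.0, 1.7]
[-1.09, 3.33, 0.45] [-1.88, 0.0, 2.27]
[-1.37, 4.16, 0.56] [-2.35, 0.0, 2.84]
```

View pics/q.png

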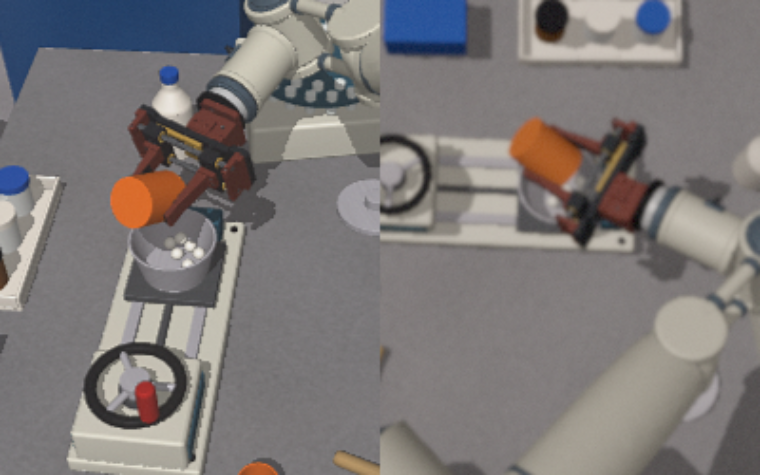

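The left panel shows about six white balls in the jar around (183,247), and the cup's mouth points down. I'll take the cup back to its place.

```bash
python3 -m handwheel '[{"claw":-1,"tx":-0.01,"ty":-0.02,"tz":0.06,"wx":-0.78,"wy":0.45,"wz":0},{"claw":-1,"tx":-0.03,"ty":-0.04,"tz":0.11,"wx":-1.56,"wy":0.91,"wz":0},{"claw":-1,"tx":-0.04,"ty":-0.06,"tz":0.17,"wx":-2.33,"wy":1.36,"wz":0},{"claw":-1,"tx":-0.05,"ty":-0.08,"tz":0.23,"wx":-3.11,"wy":1.81,"wz":0},{"claw":-1,"tx":-0.06,"ty":-0.1,"tz":0.29,"wx":-3.89,"wy":2.26,"wz":0}]'>/dev/null
python3 -m handwheel '[{"claw":-1,"tx":-0.03,"ty":-0.04,"tz":0.2,"wx":-0.52,"wy":0.3,"wz":0},{"claw":-1,"tx":-0.05,"ty":-0.09,"tz":0.4,"wx":-1.04,"wy":0.6,"wz":0},{"claw":-1,"tx":-0.08,"ty":-0.13,"tz":0.4,"wx":-1.56,"wy":0.9,"wz":0},{"claw":-1,"tx":-0.1,"ty":-0.17,"tz":0.3,"wx":-2.08,"wy":1.2,"wz":0},{"claw":-1,"tx":-0.13,"ty":-0.22,"tz":0.2,"wx":-2.6,"wy":1.5,"wz":0}]'>/dev/null
python3 -m handwheel '[{"claw":-1,"tx":-0.27,"ty":0.83,"tz":0.11,"wx":-0.47,"wy":0,"wz":0.57},{"claw":-1,"tx":-0.55,"ty":1.66,"tz":0.22,"wx":-0.94,"wy":0,"wz":1.14},{"claw":-1,"tx":-0.82,"ty":2.5,"tz":0.34,"wx":-1.41,"wy":0,"wz":1.7},{"claw":-1,"tx":-1.09,"ty":3.33,"tz":0.45,"wx":-1.88,"wy":0,"wz":2.27},{"claw":-1,"tx":-1.37,"ty":4.16,"tz":0.56,"wx":-2.35,"wy":0,"wz":2.84}]'>/dev/null
python3 -m handwheel '[{"claw":-1,"tx":-0.27,"ty":0.83,"tz":0.11,"wx":-0.47,"wy":0,"wz":0.57},{"claw":-1,"tx":-0.55,"ty":1.66,"tz":0.22,"wx":-0.94,"wy":0,"wz":1.14},{"claw":-1,"tx":-0.82,"ty":2.5,"tz":0.34,"wx":-1.41,"wy":0,"wz":1.7},{"claw":-1,"tx":-1.09,"ty":3.33,"tz":0.45,"wx":-1.88,"wy":0,"wz":2.27},{"claw":-1,"tx":-1.37,"ty":4.16,"tz":0.56,"wx":-2.35,"wy":0,"wz":2.84}]'>/dev/null
python3 -m handwheel '[{"claw":-1,"tx":0,"ty":0,"tz":0,"wx":0,"wy":0,"wz":0},{"claw":-1,"tx":0,"ty":0,"tz":0,"wx":0,"wy":0,"wz":0}]'; python3 lg.py
python3 -c "
from wp import *
q,x,e=load()[-1];R=Ro.from_euler('xyz',e,degrees=True);E=Ro.from_euler('xyz',[180,45,120.1],degrees=True)
print(np.round((np.array([467.1,286.9,35.8])-x)/50,2),np.degrees((E*R.inv()).as_rotvec())/10)"
```

```text
t: 22.72
eef_pos: [466.6, 287.0, 276.1]
ee_rot: [-179.9, 44.9, 120.0]
force: [-0.6, 0.3, -0.6]
finger_gap: 0.733
grasp_force: 30.0
joints:[52.3, 6.1, 74.5, -44.9, 112.4, 9.3] force:[-0.6, 0.3, -0.6]
[ 0.01 -0.   -4.81] [-0.00727104 -0.01060452  0.01349783]
```

```bash
python3 -m handwheel '[{"claw":-1,"tx":0,"ty":0,"tz":-1.1,"wx":0,"wy":0,"wz":0},{"claw":-1,"tx":0,"ty":0,"tz":-2.2,"wx":0,"wy":0,"wz":0},{"claw":-1,"tx":0,"ty":0,"tz":-3.2,"wx":0,"wy":0,"wz":0},{"claw":-1,"tx":0,"ty":0,"tz":-4.0,"wx":0,"wy":0,"wz":0},{"claw":-1,"tx":0,"ty":0,"tz":-4.5,"wx":0,"wy":0,"wz":0}]'>/dev/null
python3 -m handwheel '[{"claw":-1,"tx":0,"ty":0,"tz":-0.1,"wx":0,"wy":0,"wz":0},{"claw":-1,"tx":0,"ty":0,"tz":-0.2,"wx":0,"wy":0,"wz":0},{"claw":-1,"tx":0,"ty":0,"tz":-0.28,"wx":0,"wy":0,"wz":0},{"claw":-1,"tx":0,"ty":0,"tz":-0.28,"wx":0,"wy":0,"wz":0}]'; python3 lg.py
```

```text
t: 23.85
eef_pos: [466.9, 287.3, 37.8]
ee_rot: [-180.0, 44.9, 120.0]
force: [-0.6, -0.6, -0.9]
finger_gap: 0.732
grasp_force: 30.0
joints:[52.3, 14.0, 90.5, -40.9, 94.7, 26.0] force:[-0.6, -0.6, -0.9]
```

```bash
python3 -m handwheel '[{"claw":-1,"tx":0,"ty":0,"tz":-0.03,"wx":0,"wy":0,"wz":0},{"claw":-1,"tx":0,"ty":0,"tz":-0.05,"wx":0,"wy":0,"wz":0},{"claw":-1,"tx":0,"ty":0,"tz":-0.05,"wx":0,"wy":0,"wz":0}]'; python3 lg.py
```

```text
t: 24.22
eef_pos: [466.9, 287.3, 35.8]
ee_rot: [180.0, 44.9, 120.0]
force: [-2.2, 1.2, 5.9]
finger_gap: 0.731
grasp_force: 30.0
joints:[52.4, 14.1, 90.6, -40.9, 94.6, 26.2] force:[-2.2, 1.2, 5.9]
```

Bench contact. I'll release and back out along the tool axis.

```bash
python3 -m handwheel '[{"claw":1,"tx":0,"ty":0,"tz":0,"wx":0,"wy":0,"wz":0},{"claw":1,"tx":0,"ty":0,"tz":0,"wx":0,"wy":0,"wz":0},{"claw":1,"tx":0,"ty":0,"tz":0,"wx":0,"wy":0,"wz":0},{"claw":1,"tx":0,"ty":0,"tz":0,"wx":0,"wy":0,"wz":0}]'
python3 -m handwheel '[{"claw":1,"tx":-0.2,"ty":0.34,"tz":0.4,"wx":0,"wy":0,"wz":0},{"claw":1,"tx":-0.4,"ty":0.68,"tz":0.8,"wx":0,"wy":0,"wz":0},{"claw":1,"tx":-0.6,"ty":1.02,"tz":1.2,"wx":0,"wy":0,"wz":0},{"claw":1,"tx":-0.8,"ty":1.36,"tz":1.6,"wx":0,"wy":0,"wz":0},{"claw":1,"tx":-1.0,"ty":1.7,"tz":2.4,"wx":0,"wy":0,"wz":0}]'>/dev/null
python3 -m handwheel '[{"claw":1,"tx":0,"ty":0.5,"tz":1,"wx":0,"wy":0,"wz":0},{"claw":1,"tx":0,"ty":1,"tz":2,"wx":0,"wy":0,"wz":0},{"claw":1,"tx":0,"ty":1,"tz":2,"wx":0,"wy":0,"wz":0}]'; python3 lg.py
python3 - <<'E'
from h import *
i=camera('side');j=camera('top')
a=cv2.resize(i[140:420,150:370],(440,560)); b=cv2.resize(j[130:270,130:350][:, :],None,fx=1.6,fy=1.6); 
c=cv2.resize(j[150:220,250:360],(352,224)); d=np.zeros((560,352,3),np.uint8); d[:224]=b[:224,:352]; d[230:454]=c
cv2.imwrite('pics/end.png',np.hstack([a,d]))
for l in('cup','beaker','bottle','jarlid','jar_rim'):
    for n in('top','side'): print(l,n,[(round(x['p'],2),np.round(atz(n,x['centre'],110 if l=='jar_rim' else 0)).tolist()) for x in spotter.pinpoint(n,l)])
E
```

```text
t: 24.72
eef_pos: [466.7, 286.8, 34.4]
ee_rot: [-179.9, 44.9, 120.1]
force: [-0.1, 0.1, -0.9]
finger_gap: 0.995
grasp_force: 0.0
t: 25.72
eef_pos: [417.1, 424.0, 259.3]
ee_rot: [179.4, 44.7, 119.6]
force: [-0.8, 0.2, -0.3]
finger_gap: 0.997
grasp_force: 0.0
joints:[62.5, 20.8, 59.1, -43.2, 119.5, 17.2] force:[-0.8, 0.2, -0.3]
cup top [(0.88, [468.0, 300.0, 0.0]), (0.88, [444.0, 186.0, 0.0]), (0.73, [304.0, 276.0, 0.0])]
cup side [(0.91, [463.0, 304.0, 0.0]), (0.88, [443.0, 197.0, 0.0]), (0.87, [309.0, 280.0, 0.0]), (0.59, [305.0, -324.0, -0.0])]
beaker top [(0.73, [607.0, 319.0, 0.0]), (0.7, [628.0, 176.0, 0.0]), (0.63, [612.0, -195.0, 0.0])]
beaker side [(0.8, [622.0, 324.0, 0.0]), (0.56, [569.0, -210.0, 0.0]), (0.48, [615.0, 21.0, 0.0])]
bottle top [(0.79, [626.0, -461.0, 0.0])]
bottle side [(0.57, [642.0, -444.0, 0.0]), (0.29, [595.0, -212.0, 0.0])]
jarlid top [(0.79, [300.0, -332.0, 0.0])]
jarlid side [(0.9, [300.0, -316.0, 0.0]), (0.4, [619.0, 321.0, 0.0])]
jar_rim top [(0.65, [593.0, -149.0, 110.0])]
jar_rim side [(0.69, [593.0, -149.0, 110.0]), (0.39, [455.0, 353.0, 110.0])]
```

View pics/end.png

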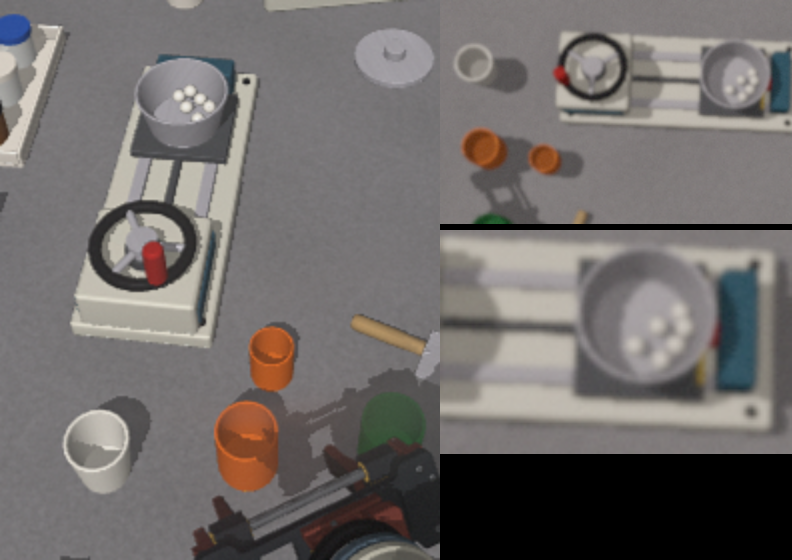

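The final picture shows:
- Six balls in the jar, left panel around (193,103).
- The orange cup upright and empty at (247,445).
- The carriage's yellow edge against the red bumper, right panel (705,370) and (715,335).
- The beaker and jar lid in place; the detector puts the bottle, outside these crops, in its old place too.

The wheel also stalled firmly at about 48 N tangential. I'm handing in.

```bash
python3 -c "
from h import *
print(hand_in())"
```

```text
the job is handed in; nothing more can be done
None
```

I handed the job in at about 26 s of the 72 s allowed: carriage wound against the stop, all six balls in the jar, the empty cup upright at its old spot, and the beaker, bottle and lid where they were (the hand-in returned no verdict).

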